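# Prise jammed eyelet dies out and stow them

### The arm

A 6-joint arm with a two-finger parallel gripper is mounted at the origin on the work surface. World frame = base frame: x ahead of the robot, y to its left, z up, the work surface at z = 0. Lengths are in m, angles in rad, forces in N, time in s.
With the tool pointing down it reaches from about 0.35 to 0.775 m from the base axis. Payload 5.5 kg.
Tool frame: the origin (TCP) lies between the finger pads; the fingertips stand 19 mm ahead of it and the grasp point (between the pads) is the TCP; z points along the fingers, x is the direction in which the jaws open and shut, and the axes are right-handed (so a half turn about z gives the same grasp; the last joint's range is limited). The gripper opens to 85 mm and grips with 20 to 120 N. Pads are 22 mm wide; open, the fingers measure 114 mm over their backs; the gripper's body (76 mm by 85 mm) begins 54 mm behind the grasp point. The pads swing forward as they close: fully open they stand 13 mm farther back than shut.
Start: joints at [-1.267, 0.313, 0.046, 1.304, 0, 1.431], TCP at [0.247, -0.519, 0.219] pointing down, gripper open.
Joint ranges: [-2.76, 2.76], [-0.86, 1.69], [-1.03, 1.26], [-2.2, 2.34], [-1.47, 1.5], [-3.14, 3.14]. Speed limits (rad/s): [2.57, 2.57, 3.14, 3.14, 3.14, 3.14].

### API

Orientations are given as a unit quaternion [w, x, y, z].
In Python, from workcell import env gives the robot as it stands. The module is installed in compiled form; this text tells all that it offers.
- The arm moves only by the tool carry_out, never from a script. Its argument "steps" is a list of rows, each a list of 7 numbers: the gripper command: -1 is shut, 1 is fully open, values between are in proportion, then the shift along the tool's x, y, z in m, then the turn, a rotation vector about the tool's x, y, z in rad. A call has 1 to 20 rows; each row shifts and turns the commanded pose from where the row before left it, along the tool's axes as they then stand; what a row does not reach is not made up. A row lasts 1/8 s, in which the tool goes at most 62.5 mm and 10.7 degrees, less where a joint would pass 70% of its speed; a pose out of reach is approached as far as the arm can. A call with a gripper value outside its range is refused whole. The fingers move at their own pace and stop on an object; "grip_force" is the grip in N (left out, the last holds). Time passes only in rows, so rows that do not move let the fingers close. It gives the time, the measured TCP pose, the force and the opening at its end, in the units of the state.
- env.get_state(): the state, without advancing time (a new reading comes with each control period).
- env.read_camera(name): name is "scene" or "top" or "wrist"; returns a dict with "color" (400x640x3 uint8, red, green, blue), "K" (3x3 intrinsics, pixels), "R" (3x3) and "t" (3): a world point X has camera coordinates R X + t. Camera axes: x right, y down, z forward; pixel columns grow to the right and rows downward; lengths in m; the calibration is good to about 2 mm. A picture is of the moment at which its call begins. There is no depth.
- env.hand_in(): hands the job in, once; it reports no verdict.
The state is a dict: "clock": time; "joint_pos": joint angles; "qvel": joint speeds; "tau": joint torques, N m; "tcp_pos": TCP position; "orientation": TCP orientation; "wrist_force": force on the tool from outside, world axes, zero at the start; "ft_torque": the same for the moment, N m; "finger_gap": finger opening in m.
Only numpy, scipy, OpenCV 4.12 (cv2) and the standard library are available. Lean on these libraries where they do the work, as an engineer would, in place of code of your own. Each camera call takes 0.05 s, during which the arm holds its last target. There are 200 camera calls.

### The job

The eyelet dies are jammed flush in the dark die block: lever each one up with the pry bar over the block's round rail (do not work a die loose with the fingers while it is still seated), then put all the dies into the open drawer and shut it. The pry bar goes back onto its rubber mat, and the grey last, the pliers and the saucer stay undisturbed.

Things in the scene. Friction and masses are not known exactly. Their poses are not given: they have to be found in the camera images.
- dieblock: Fixed dark cast die block, 127 (x) x 286 (y) x 66 mm. Origin: centre of the underside, below the row of pockets; x across the row, y along it, z up; its -x side faces roughly to the robot's right. Four pockets 63 x 43 mm at x = 0, y = -99, -33, +33, +99 mm; pocket floors at z = 48 mm, the flat top at z = 66 mm.
- fulcrum (a point): Middle of the axis of the fulcrum: a fixed round steel rail, 14 mm diameter, along the block's y over its whole 286 mm length, axis at x = -70 mm, z = 51 mm in the block (top of the rail z = 58 mm).
- bar: Loose pry bar, 200 mm long. Origin: middle of its length, on its flat underside; x points along it from the handle to the blade tip, z up out of the top. Wooden handle x = -100 to 0 mm, 24 mm wide, 16 mm high; flat steel blade x = 0 to +100 mm, 18 mm wide, 5 mm thick, its underside level with the handle's. About 0.22 kg. It lies on the rubber mat at the start.
- mat: Fixed black rubber mat, the bar's place, 120 mm (its x) by 250 mm (its y), 3 mm thick. Origin: centre of its underside, on the bench.
- cab_drawer0 (a joint): Drawer of the grey bench cabinet (240 mm deep, 360 mm wide, 90 mm high): 0 = shut, grows as it is pulled out towards the robot (m, at most 0.165); starts 0.12 to 0.145 open. Slides with about 1 N of friction.
- drawer_floor (a point): Point on the drawer's inner floor at the foot of its front wall, midway across, about 22 mm above the bench, moving with the drawer; x points into the cabinet (away from the robot), y across, z up. Inside x = 0 to 195, y = -159 to +159 mm, walls 46 mm high. With the drawer open by q only x = 0 to about q - 6 mm is uncovered; the rest is under the cabinet, whose top is 90 mm above the bench.
- cab_drawer0_handle (a point): Middle of the drawer's bar handle: a round steel bar 11 mm thick, 120 mm long across the drawer, 35 mm clear in front of the drawer's face, about 52 mm above the bench. Its x points into the cabinet.
- last: Pale grey rubber shoe last, 230 x 62 x 80 mm, loose; to be left alone. Origin: underside, near mid-length.
- pliers_a: Chrome eyelet pliers lying flat, 155 x 76 mm, loose; to be left alone. Origin: below the rivet.
- pliers_b: A second pair of the same chrome eyelet pliers; to be left alone.
- saucer: White ceramic saucer of rose-gold eyelets, 116 mm across, 18 mm high; to be left alone. Origin: centre of its underside. Beyond it, far to the robot's left, a fixed white eyelet setter with a black push button, 290 mm tall, stands out of the way and is not used.
- die0: Steel eyelet die, 0.3 kg: slab 60 (x) x 40 (y) x 18 mm with a lug at its -x end, x = -44 to -30 mm, 24 mm wide, 11 to 18 mm above the underside. Origin: centre of the slab's underside; axes as the block's while seated. Starts jammed in pocket 0, top flush with the block, lug over the notch. Three or all four dies are there; an absent one is None.
- die0_nose (a point): Top of die 0's lug, 40 mm in front of the die's centre and 18 mm above its underside. Below the seated lug a notch 32 mm wide goes through the block's front wall (block x = -46 to -31.5 mm) down to z = 44 mm, so a blade gets under the lug from the -x side; a channel with its floor at z = 44 mm lies between wall and rail.
- pocket0 (a point): Centre of pocket 0's mouth (y = -99 mm in the block), level with the block's top; axes as the block's. A sprung ball in each side wall, 18 mm in front of this point and 14.5 mm lower, clamps the die; it holds with about 20 N. Once the lug is raised some 12 mm the balls spring in under the die and hold it up, tilted.
- die1: Steel eyelet die, 0.3 kg: slab 60 (x) x 40 (y) x 18 mm with a lug at its -x end, x = -44 to -30 mm, 24 mm wide, 11 to 18 mm above the underside. Origin: centre of the slab's underside; axes as the block's while seated. Starts jammed in pocket 1, top flush with the block, lug over the notch. Three or all four dies are there; an absent one is None.
- die1_nose (a point): Top of die 1's lug, 40 mm in front of the die's centre and 18 mm above its underside. Below the seated lug a notch 32 mm wide goes through the block's front wall (block x = -46 to -31.5 mm) down to z = 44 mm, so a blade gets under the lug from the -x side; a channel with its floor at z = 44 mm lies between wall and rail.
- pocket1 (a point): Centre of pocket 1's mouth (y = -33 mm in the block), level with the block's top; axes as the block's. A sprung ball in each side wall, 18 mm in front of this point and 14.5 mm lower, clamps the die; it holds with about 20 N. Once the lug is raised some 12 mm the balls spring in under the die and hold it up, tilted.
- die2: Steel eyelet die, 0.3 kg: slab 60 (x) x 40 (y) x 18 mm with a lug at its -x end, x = -44 to -30 mm, 24 mm wide, 11 to 18 mm above the underside. Origin: centre of the slab's underside; axes as the block's while seated. Starts jammed in pocket 2, top flush with the block, lug over the notch. Three or all four dies are there; an absent one is None.
- die2_nose (a point): Top of die 2's lug, 40 mm in front of the die's centre and 18 mm above its underside. Below the seated lug a notch 32 mm wide goes through the block's front wall (block x = -46 to -31.5 mm) down to z = 44 mm, so a blade gets under the lug from the -x side; a channel with its floor at z = 44 mm lies between wall and rail.
- pocket2 (a point): Centre of pocket 2's mouth (y = +33 mm in the block), level with the block's top; axes as the block's. A sprung ball in each side wall, 18 mm in front of this point and 14.5 mm lower, clamps the die; it holds with about 20 N. Once the lug is raised some 12 mm the balls spring in under the die and hold it up, tilted.
- die3: Steel eyelet die, 0.3 kg: slab 60 (x) x 40 (y) x 18 mm with a lug at its -x end, x = -44 to -30 mm, 24 mm wide, 11 to 18 mm above the underside. Origin: centre of the slab's underside; axes as the block's while seated. Starts jammed in pocket 3, top flush with the block, lug over the notch. Three or all four dies are there; an absent one is None.
- die3_nose (a point): Top of die 3's lug, 40 mm in front of the die's centre and 18 mm above its underside. Below the seated lug a notch 32 mm wide goes through the block's front wall (block x = -46 to -31.5 mm) down to z = 44 mm, so a blade gets under the lug from the -x side; a channel with its floor at z = 44 mm lies between wall and rail.
- pocket3 (a point): Centre of pocket 3's mouth (y = +99 mm in the block), level with the block's top; axes as the block's. A sprung ball in each side wall, 18 mm in front of this point and 14.5 mm lower, clamps the die; it holds with about 20 N. Once the lug is raised some 12 mm the balls spring in under the die and hold it up, tilted.
Mind the look-alikes: they are no part of the job. What is shaped like the die1 but red is not meant. Leave any turquoise look-alike of the die0 alone.

How it is judged:
On the way, in this order (a step that is already met when the one before it is completed fails the run):
1. every die has been levered loose: its lug stands more than 6 mm above the block's top, or it is already out of its pocket ((z of die0_nose in the frame of dieblock above 0.072 m or horizontal distance between die0 and pocket0 above 0.08 m) and (z of die1_nose in the frame of dieblock above 0.072 m or horizontal distance between die1 and pocket1 above 0.08 m) and (z of die2_nose in the frame of dieblock above 0.072 m or horizontal distance between die2 and pocket2 above 0.08 m) and (z of die3_nose in the frame of dieblock above 0.072 m or horizontal distance between die3 and pocket3 above 0.08 m)), for 0.2 s.
2. all the dies are in the drawer (x of die0 in the frame of drawer_floor between 0 and 0.195 m and y of die0 in the frame of drawer_floor between -0.157 and 0.157 m and z of die0 in the frame of drawer_floor between -0.01 and 0.03 m and x of die1 in the frame of drawer_floor between 0 and 0.195 m and y of die1 in the frame of drawer_floor between -0.157 and 0.157 m and z of die1 in the frame of drawer_floor between -0.01 and 0.03 m and x of die2 in the frame of drawer_floor between 0 and 0.195 m and y of die2 in the frame of drawer_floor between -0.157 and 0.157 m and z of die2 in the frame of drawer_floor between -0.01 and 0.03 m and x of die3 in the frame of drawer_floor between 0 and 0.195 m and y of die3 in the frame of drawer_floor between -0.157 and 0.157 m and z of die3 in the frame of drawer_floor between -0.01 and 0.03 m), for 0.2 s.
3. the drawer is shut on them (all of step 2 and value of joint cab_drawer0 below 0.012 m), for 0.2 s.
At the end, for the whole second after the job is handed in: Every die lies at rest inside the drawer, low enough to be under its rim (underside less than 30 mm above its floor), the drawer is shut to within 12 mm, and the pry bar lies on the mat, its middle over the mat (all of step 3 and x of bar in the frame of mat between -0.06 and 0.06 m and y of bar in the frame of mat between -0.125 and 0.125 m and height (world z) of bar below 0.025 m and linear speed of each of die0, die1, die2, die3 below 0.02 m/s); the robot touches nothing.
It fails at once if the fingers press on a die (over 5 N) while it is still seated in its pocket ((contact force between the fingers and die0 above 5 N and z of die0_nose in the frame of dieblock below 0.069 m and horizontal distance between die0 and pocket0 below 0.012 m) or (contact force between the fingers and die1 above 5 N and z of die1_nose in the frame of dieblock below 0.069 m and horizontal distance between die1 and pocket1 below 0.012 m) or (contact force between the fingers and die2 above 5 N and z of die2_nose in the frame of dieblock below 0.069 m and horizontal distance between die2 and pocket2 below 0.012 m) or (contact force between the fingers and die3 above 5 N and z of die3_nose in the frame of dieblock below 0.069 m and horizontal distance between die3 and pocket3 below 0.012 m)).
It fails at once if the last, a pair of pliers or the saucer is pushed more than 30 mm from its place (distance of any of last, pliers_a, pliers_b, saucer from where it was at the start of the episode above 0.03 m).
Of die0, die1, die2, die3 only 3 to 4 are there at a start; the rules pass over those that are not, and their reading is None.
At some moment in a run one of bar may be knocked a few centimetres aside while the robot is not near it.
Once in a run the grip may slacken for a moment while it holds something.
It also fails if it takes over 210 s, if anything falls off the work surface, if the arm or the gripper's body presses on something with over 40 N, if the wrist force passes 120 N, or if a joint passes its speed limit or range.

## Working session

There is one attempt and no reset: what is moved stays moved. The work goes in short steps, Python scripts to look and compute and a tool call to move; the robot and the scene stay as the last step left them, time stands still between calls to the robot, and variables do not carry over. Pictures are saved under pics/ and viewed, about 12 in all and at most 16, crops included, and the job is handed in when it is done.

Besides the shell and the picture viewer there is one more tool, called by a JSON object that holds its "op" and its "data", one argument or row to a line. carry_out: Moves the arm, as the interface text tells. Its arguments: {"type":"object","properties":{"steps":{"type":"array","items":{"type":"array","items":{"type":"number"}}},"grip_force":{"type":"number"}},"required":["steps"]}

```bash
mkdir -p pics; cat > h.py <<'E'
import numpy as np, cv2, json
from scipy.spatial.transform import Rotation as Ro
from workcell import env
def cam(n,f=None):
    c=env.read_camera(n)
    if f: cv2.imwrite('pics/'+f,cv2.cvtColor(c['color'],cv2.COLOR_RGB2BGR))
    return c
def ray(c,u,v,z):
    R=np.array(c['R']);t=np.array(c['t']);o=-R.T@t
    d=R.T@np.linalg.inv(c['K'])@np.array([u,v,1.]);return o+d*(z-o[2])/d[2]
def proj(c,X):
    p=np.array(c['K'])@(np.array(c['R'])@np.array(X)+np.array(c['t']));return p[:2]/p[2]
def st():
    s=env.get_state();q=s['orientation'];R=Ro.from_quat([q[1],q[2],q[3],q[0]]).as_matrix();return s,np.array(s['tcp_pos']),R
def delta(p,Rt=None):
    "tool shift to world p; turn to Rt"
    s,p0,R=st();d=R.T@(np.array(p)-p0)
    r=Ro.from_matrix(R.T@Rt).as_rotvec() if Rt is not None else None
    return d,r
E
python3 - <<'E'
from h import *
a=cam('top','top0.png');b=cam('scene','scene0.png')
for c in (a,b): print(np.round(-np.array(c['R']).T@c['t'],3),np.round(c['K'],1).tolist())
s,p,R=st();print(s);print(R.round(3))
i=cv2.imread('pics/top0.png');j=cv2.imread('pics/scene0.png')
E
```

```text
[0.425 0.102 1.279] [[367.1, 0.0, 320.1], [0.0, 367.1, 201.6], [0.0, 0.0, 1.0]]
[1.66  0.357 0.988] [[497.5, 0.0, 317.6], [0.0, 497.5, 198.5], [0.0, 0.0, 1.0]]
{'clock': 0.1, 'joint_pos': array([-1.26659800e+00,  3.13905611e-01,  4.50934958e-02,  1.30362149e+00,
        1.41682871e-05,  1.43118824e+00]), 'qvel': array([-0.00035176, -0.00036918,  0.00157434, -0.00113266, -0.00031516,
        0.00127671]), 'tau': array([ 1.29622498e-03, -4.81729209e+01,  2.99241811e+01,  1.27795176e-02,
       -1.69966524e-04,  1.06465509e-05]), 'tcp_pos': array([ 0.2467386 , -0.5188348 ,  0.21820965]), 'orientation': array([-5.34726278e-04,  8.45393182e-01, -5.34143892e-01, -6.19909775e-04]), 'wrist_force': array([ 0.02670189,  0.16042416, -0.62684376]), 'ft_torque': array([ 0.02864179, -0.03646295, -0.00135768]), 'finger_gap': 0.08519755135676048}
[[ 0.429 -0.903 -0.   ]
 [-0.903 -0.429  0.002]
 [-0.002 -0.    -1.   ]]
```

View pics/top0.png

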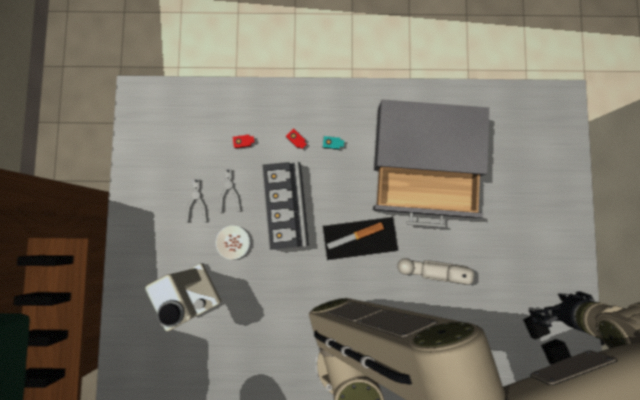

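View pics/scene0.png

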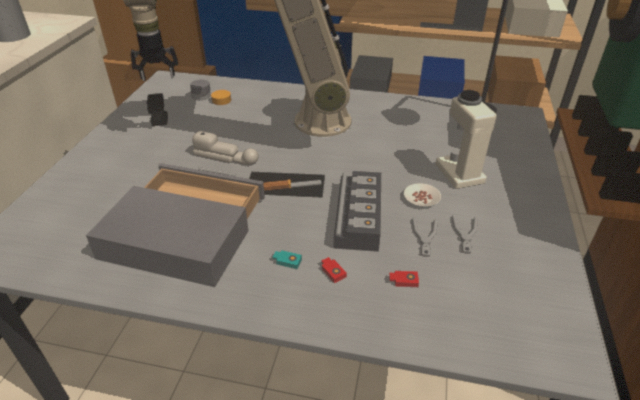

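The top view has the block around px (283,207) with all four dies in it and its rail to the right. The bar is on the mat at (358,238) with its blade pointing left. The open drawer is around (430,190), and the decoys are red and turquoise at (244,141), (297,139) and (334,143). Next I'll measure roughly from the top view.

```bash
python3 - <<'E'
from h import *
c=cam('top');im=c['color'];hsv=cv2.cvtColor(im,cv2.COLOR_RGB2HSV)
for n,(u,v),z in [('die0',(278,176),.066),('die3',(284,235),.066),('mat',(360,238),.003),('tip',(328,245),.008),('end',(384,228),.019),('drawerL',(380,208),.068),('drawerR',(482,214),.068),('handle',(429,222),.052),('cabfrontL',(376,167),.09),('cabfrontR',(489,173),.09),('last',(437,271),.05),('sauc',(233,242),.01)]:
    print(n,ray(c,u,v,z).round(3))
m=cv2.inRange(hsv,(5,110,90),(20,255,255));m[:, :320]=0;m[:,395:]=0;m[:215]=0;m[260:]=0
ys,xs=np.nonzero(m);print('handle',len(xs),xs.mean(),ys.mean());r=cv2.minAreaRect(np.c_[xs,ys].astype(np.float32));print(r)
g=cv2.cvtColor(im,cv2.COLOR_RGB2GRAY)
m=(g[160:255,262:296]>100).astype(np.uint8)
n,l,s,ce=cv2.connectedComponentsWithStats(m)
for k in range(1,n):
    if s[k,4]>20: print(s[k],ce[k]+[262,160],ray(c,*(ce[k]+[262,160]),.066).round(3))
E
```

```text
die0 [0.624 0.247 0.066]
die3 [0.428 0.223 0.066]
mat [ 0.42  -0.034  0.003]
tip [0.395 0.077 0.008]
end [ 0.455 -0.114  0.019]
drawerL [ 0.519 -0.093  0.068]
drawerR [ 0.503 -0.429  0.068]
handle [ 0.475 -0.259  0.052]
cabfrontL [ 0.653 -0.077  0.09 ]
cabfrontR [ 0.636 -0.447  0.09 ]
last [ 0.314 -0.283  0.05 ]
sauc [0.402 0.403 0.01 ]
handle 215 368.31162790697675 230.4279069767442
((368.5311584472656, 230.35740661621094), (7.530920028686523, 28.989992141723633), 68.62937927246094)
[  0   0  34  95 689] [270.08708273 214.97387518] [0.493 0.27  0.066]
[  5  10  23  13 255] [277.58039216 175.66666667] [0.625 0.248 0.066]
[  7  29  23  14 262] [279.44274809 195.16793893] [0.559 0.241 0.066]
[  9  49  23  14 265] [281.21509434 214.91698113] [0.494 0.233 0.066]
[ 11  68  23  15 273] [283.17948718 234.76556777] [0.428 0.226 0.066]
```

```bash
cat >> h.py <<'E'
def Rbar(b,pitch=0):
    "tool frame with -y along unit horizontal b, z down; pitch>0 = tip down (rad)"
    b=np.append(np.array(b)/np.linalg.norm(b),0);y=-b;z=np.array([0,0,-1.]);x=np.cross(y,z)
    return Ro.from_rotvec(-pitch*np.cross(b,[0,0,1.])*-1*-1).as_matrix()@np.c_[x,y,z]
def plan(p,Rt):
    s,p0,R=st();r=Ro.from_matrix(R.T@Rt).as_rotvec();print('turn',r.round(4),'deg',np.degrees(np.linalg.norm(r)).round(1),'then shift',(Rt.T@(np.array(p)-p0)).round(4))
E
python3 - <<'E'
from h import *
plan([.40,-.03,.25],Rbar((-.3,.954)))
b=np.array([0,1.]);print(Rbar(b,.3)@[0,-1,0])
E
```

```text
turn [-1.1000e-03  1.0000e-03 -1.4317e+00] deg 82.0 then shift [ 0.2929 -0.4204 -0.0317]
[ 0.          0.95533649 -0.29552021]
```

{"op": "carry_out", "data": {
  "steps": [
    [1, 0, 0, 0, 0, 0, -0.159],
    [1, 0, 0, 0, 0, 0, -0.159],
    [1, 0, 0, 0, 0, 0, -0.159],
    [1, 0, 0, 0, 0, 0, -0.159],
    [1, 0, 0, 0, 0, 0, -0.159],
    [1, 0, 0, 0, 0, 0, -0.159],
    [1, 0, 0, 0, 0, 0, -0.159],
    [1, 0, 0, 0, 0, 0, -0.159],
    [1, 0, 0, 0, 0, 0, -0.159],
    [1, 0.03, -0.042, -0.003, 0, 0, 0],
    [1, 0.03, -0.042, -0.003, 0, 0, 0],
    [1, 0.03, -0.042, -0.003, 0, 0, 0],
    [1, 0.03, -0.042, -0.003, 0, 0, 0],
    [1, 0.03, -0.042, -0.003, 0, 0, 0],
    [1, 0.03, -0.042, -0.003, 0, 0, 0],
    [1, 0.03, -0.042, -0.003, 0, 0, 0],
    [1, 0.03, -0.042, -0.003, 0, 0, 0],
    [1, 0.03, -0.042, -0.003, 0, 0, 0],
    [1, 0.03, -0.042, -0.003, 0, 0, 0],
    [1, 0, 0, 0, 0, 0, 0]
  ]
}}

```text
clock: 2.65
tcp_pos: [0.4078, -0.0258, 0.2491]
orientation: [-0.0, 0.988, 0.155, 0.0]
wrist_force: [-0.0, -0.4, -0.4]
finger_gap: 0.0852
```

```bash
python3 - <<'E'
from h import *
s,p,R=st();print(p.round(4),R.round(3).tolist(),np.round(s['joint_pos'],3))
c=cam('wrist','w1.png');print(np.round(-np.array(c['R']).T@c['t'],3),np.round(c['R'],2).tolist(),np.round(c['K'],0).tolist())
E
```

```text
[ 0.4078 -0.0258  0.2491] [[0.952, 0.306, 0.0], [0.306, -0.952, 0.0], [0.0, -0.0, -1.0]] [-0.261 -0.019 -0.274  1.316  0.     1.   ]
[0.388 0.037 0.405] [[0.95, 0.31, 0.0], [0.3, -0.92, 0.26], [0.08, -0.25, -0.96]] [[318.0, 0.0, 317.0], [0.0, 318.0, 200.0], [0.0, 0.0, 1.0]]
```

View pics/w1.png

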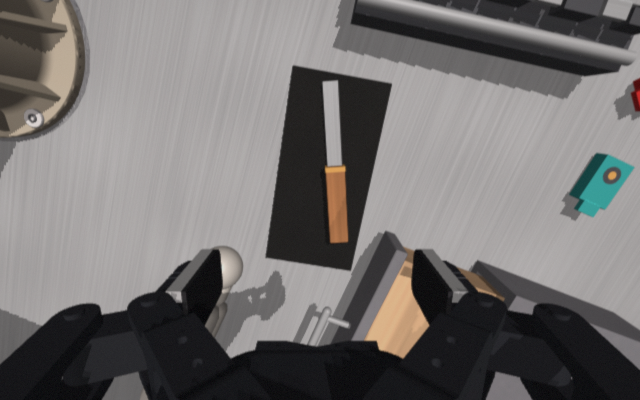

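The wrist view shows the bar: blade tip at (330,81), handle end at (339,242). The mat corners are (293,67), (391,84), (351,269) and (266,257).

```bash
cat >> h.py <<'E'
def barfind(c,zt=.019):
    hsv=cv2.cvtColor(c['color'],cv2.COLOR_RGB2HSV);m=cv2.inRange(hsv,(5,120,80),(20,255,255))
    cs=max(cv2.findContours(m,0,1)[0],key=cv2.contourArea)
    w=np.array([ray(c,*q[0],zt)[:2] for q in cs]);r=cv2.minAreaRect((w*1000).astype(np.float32))
    B=cv2.boxPoints(r)/1000;e=[B[1]-B[0],B[2]-B[1]];b=max(e,key=np.linalg.norm);b=b/np.linalg.norm(b)
    return np.array(r[0])/1000,r[1],b
E
python3 - <<'E'
from h import *
c=cam('wrist');h,sz,b=barfind(c);b=b*np.sign(b[1]);print(h,sz,b)
tip=ray(c,330.5,81,.008)[:2];print('tip',tip,np.linalg.norm(tip-h),(tip-h)/np.linalg.norm(tip-h))
for u,v in [(293,67),(391,84),(351,269),(266,257)]: print('mat',ray(c,u,v,.003).round(4))
g=h+b*.015
plan([*g,.03],Rbar(b))
E
```

```text
[ 0.44654053 -0.06154253] (24.741907119750977, 102.26982879638672) [-0.36021733  0.93286836]
tip [0.3923396  0.07493062] 0.1468423067378576 [-0.36910974  0.92938582]
mat [0.3456 0.0767 0.003 ]
mat [0.462  0.0941 0.003 ]
mat [ 0.4972 -0.1495  0.003 ]
mat [ 0.3797 -0.1679  0.003 ]
turn [ 0.0002  0.0006 -0.0624] deg 3.6 then shift [0.0247 0.0301 0.2188]
```

{"op": "carry_out", "data": {
  "steps": [
    [1, 0, 0, 0, 0, 0, -0.062],
    [1, 0.0247, 0.0301, 0.04, 0, 0, 0],
    [1, 0, 0, 0.05, 0, 0, 0],
    [1, 0, 0, 0.05, 0, 0, 0],
    [1, 0, 0, 0.043, 0, 0, 0],
    [1, 0, 0, 0.02, 0, 0, 0],
    [1, 0, 0, 0.02, 0, 0, 0],
    [1, 0, 0, 0, 0, 0, 0],
    [-1, 0, 0, 0, 0, 0, 0],
    [-1, 0, 0, 0, 0, 0, 0],
    [-1, 0, 0, 0, 0, 0, 0],
    [-1, 0, 0, 0, 0, 0, 0],
    [-1, 0, 0, 0, 0, 0, 0],
    [-1, 0, 0, 0, 0, 0, 0],
    [-1, 0, 0, 0, 0, 0, 0]
  ],
  "grip_force": 90
}}

```text
clock: 4.62
tcp_pos: [0.4412, -0.048, 0.0259]
orientation: [0.0, 0.983, 0.182, -0.0]
wrist_force: [0.4, -0.5, -0.6]
finger_gap: 0.0
```

```bash
python3 - <<'E'
from h import *
c=cam('wrist','w2.png')
E
```

```text
(no output)
```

View pics/w2.png

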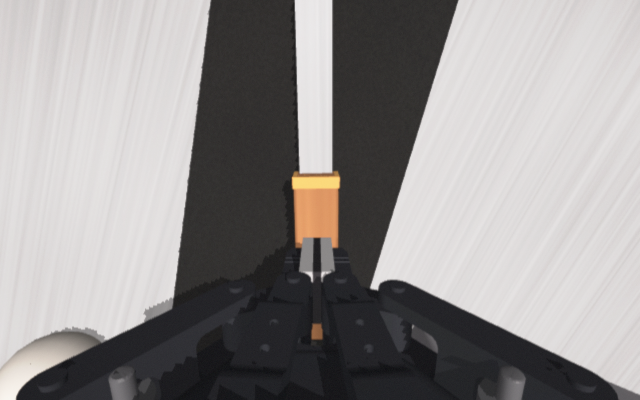

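The closed fingers at (317,245) sit over the handle instead of around it, so I'll check how they project.

```bash
python3 - <<'E'
from h import *
c=cam('wrist');s,p,R=st();print(p,s['finger_gap'],s['joint_pos'].round(3))
for d in (-.01,0,.01,.019): print(d,proj(c,p+R@[0,0,d]).round(1), proj(c,p+R@[0,-.011,d]).round(1))
print('handle front',ray(c,316,173,.019), (R.T@(ray(c,316,173,.019)-p)).round(4),'tail',(R.T@(ray(c,317,330,.019)-p)).round(4))
E
```

```text
[ 0.44124831 -0.04806722  0.02595766] -0.0001925474468718647 [-0.29   0.224 -0.591  0.756 -0.     0.915]
-0.01 [315.9 251. ] [315.9 230.2]
0 [315.9 243. ] [315.9 223.3]
0.01 [316.  235.9] [316.  217.2]
0.019 [316.  230.2] [316.  212.2]
handle front [ 0.42832379 -0.01430937  0.019     ] [ 0.     -0.0361  0.007 ] tail [0.0007 0.059  0.007 ]
```

{"op": "carry_out", "data": {
  "steps": [
    [-1, 0, 0, 0.003, 0, 0, 0],
    [-1, 0, 0, 0, 0, 0, 0]
  ]
}}

```text
clock: 4.97
tcp_pos: [0.441, -0.048, 0.0227]
orientation: [-0.0, 0.983, 0.182, -0.0]
wrist_force: [-0.7, -0.1, -0.2]
finger_gap: -0.0003
```

```bash
python3 - <<'E'
from h import *
c=cam('wrist');s,p,R=st();print(p,s['wrist_force'],s['finger_gap'])
cv2.imwrite('pics/w3.png',cv2.resize(cv2.cvtColor(c['color'],cv2.COLOR_RGB2BGR)[160:360,220:420],None,fx=3,fy=3))
E
```

```text
[ 0.44105583 -0.04802111  0.02277028] [-0.76084912  0.82142006  0.06908029] -0.00035860900770029865
```

View pics/w3.png

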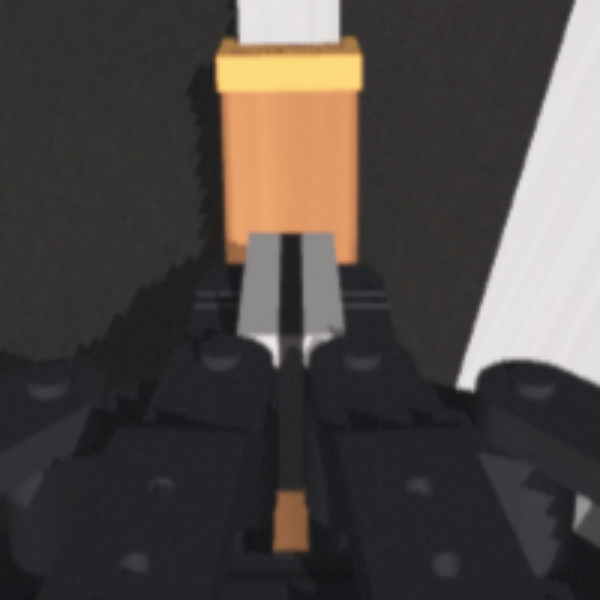

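{"op": "carry_out", "data": {
  "steps": [
    [-1, 0, 0, 0.003, 0, 0, 0],
    [-1, 0, 0, 0, 0, 0, 0]
  ]
}}

```text
clock: 5.28
tcp_pos: [0.4411, -0.048, 0.0197]
orientation: [-0.0, 0.983, 0.182, -0.0]
wrist_force: [0.1, -0.4, -0.2]
finger_gap: -0.0
```

{"op": "carry_out", "data": {
  "steps": [
    [-1, 0, 0, 0.003, 0, 0, 0],
    [-1, 0, 0, 0, 0, 0, 0]
  ]
}}

```text
clock: 5.52
tcp_pos: [0.441, -0.048, 0.0167]
orientation: [-0.0, 0.983, 0.182, -0.0]
wrist_force: [-0.8, -0.3, 0.2]
finger_gap: -0.0001
```

```bash
python3 - <<'E'
from h import *
c=cam('wrist');s,p,R=st();print(p,s['joint_pos'].round(4),-np.array(c['R']).T@c['t'])
d=cam('scene');u,v=proj(d,p).astype(int);print(u,v,proj(d,p+[0,0,-.019]),proj(d,p+[0,0,.05]))
cv2.imwrite('pics/s3.png',cv2.resize(cv2.cvtColor(d['color'],cv2.COLOR_RGB2BGR)[v-60:v+50,u-70:u+70],None,fx=5,fy=5,interpolation=cv2.INTER_CUBIC))
w=c['color'][150:360,200:440];cv2.imwrite('pics/w4.png',cv2.resize(cv2.cvtColor(w,cv2.COLOR_RGB2BGR),None,fx=2.5,fy=2.5))
E
```

```text
[ 0.44111442 -0.04804611  0.01684389] [-2.897e-01  2.365e-01 -6.022e-01  7.323e-01 -1.000e-04  9.151e-01] [0.41757063 0.01399935 0.17269149]
278 183 [278.81483083 187.83809081] [277.64994541 170.59354898]
```

View pics/s3.png

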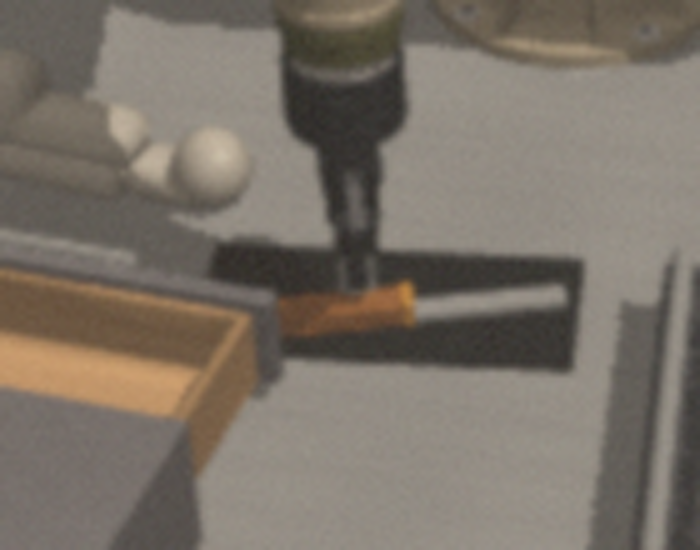

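{"op": "carry_out", "data": {
  "steps": [
    [-1, 0, 0, -0.03, 0, 0, 0],
    [-1, 0, 0, -0.03, 0, 0, 0],
    [1, 0, 0, 0, 0, 0, 0],
    [1, 0, 0, 0, 0, 0, 0],
    [1, 0, 0, 0, 0, 0, 0],
    [1, 0, 0, 0, 0, 0, 0]
  ]
}}

```text
clock: 6.38
tcp_pos: [0.4406, -0.0479, 0.0761]
orientation: [-0.0, 0.983, 0.182, -0.001]
wrist_force: [0.6, -0.4, 0.3]
finger_gap: 0.0724
```

```bash
python3 - <<'E'
from h import *
c=cam('wrist','w5.png');s,p,R=st();h,sz,b=barfind(c);print(p,s['finger_gap'],h,sz,b)
E
```

```text
[ 0.44069004 -0.04792073  0.07627714] 0.07886756137638107 [ 0.44630457 -0.06138737] (25.06386375427246, 102.18587493896484) [ 0.36466604 -0.9311384 ]
```

View pics/w5.png

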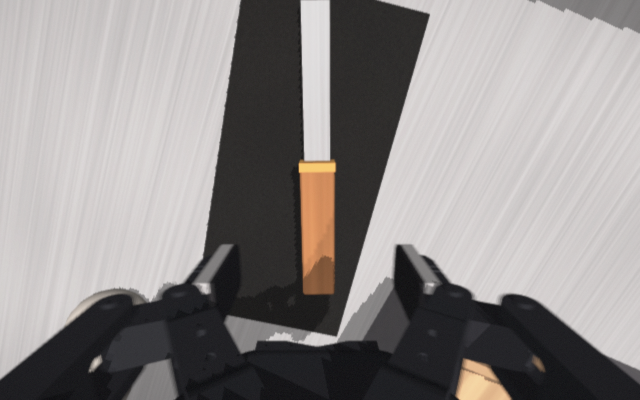

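{"op": "carry_out", "data": {
  "steps": [
    [-1, 0, 0, 0, 0, 0, 0],
    [-1, 0, 0, 0, 0, 0, 0],
    [-1, 0, 0, 0, 0, 0, 0],
    [-1, 0, 0, 0, 0, 0, 0],
    [-1, 0, 0, 0.03, 0, 0, 0],
    [-1, 0, 0, 0.029, 0, 0, 0],
    [-1, 0, 0, 0.003, 0, 0, 0],
    [-1, 0, 0, 0, 0, 0, 0]
  ]
}}

```text
clock: 7.42
tcp_pos: [0.4415, -0.0482, 0.0154]
orientation: [0.0, 0.983, 0.182, 0.0]
wrist_force: [0.6, 0.4, 0.3]
finger_gap: 0.0003
```

{"op": "carry_out", "data": {
  "steps": [
    [-1, 0, 0, 0.003, 0, 0, 0],
    [-1, 0, 0, 0, 0, 0, 0]
  ]
}}

```text
clock: 7.68
tcp_pos: [0.4418, -0.0483, 0.0126]
orientation: [0.0, 0.983, 0.182, 0.001]
wrist_force: [-0.3, 0.2, -0.1]
finger_gap: 0.0004
```

{"op": "carry_out", "data": {
  "steps": [
    [-1, 0, 0, 0.002, 0, 0, 0],
    [-1, 0, 0, 0, 0, 0, 0]
  ]
}}

```text
clock: 7.92
tcp_pos: [0.4413, -0.0481, 0.01]
orientation: [0.0, 0.983, 0.182, 0.0]
wrist_force: [-0.3, -0.4, -0.2]
finger_gap: 0.0002
```

{"op": "carry_out", "data": {
  "steps": [
    [-1, 0, 0, 0.002, 0, 0, 0],
    [-1, 0, 0, 0, 0, 0, 0]
  ]
}}

```text
clock: 8.18
tcp_pos: [0.4411, -0.048, 0.0078]
orientation: [-0.0, 0.983, 0.182, -0.0]
wrist_force: [-1.1, -0.2, 0.5]
finger_gap: 0.0007
```

```bash
python3 - <<'E'
from h import *
c=cam('wrist');s,p,R=st();print(p,s['wrist_force'],barfind(c))
i=cv2.cvtColor(c['color'],cv2.COLOR_RGB2BGR)
for d,k in ((0,(0,0,255)),(-.02,(0,255,0)),(.019,(255,0,0))): cv2.circle(i,tuple(int(x) for x in proj(c,p+R@[0,-.011,d])),2,k,-1)
d=cam('scene');u,v=proj(d,p).astype(int)
j=cv2.cvtColor(d['color'],cv2.COLOR_RGB2BGR)[v-40:v+20,u-40:u+40]
o=np.zeros((400,800,3),np.uint8);o[:,:400]=cv2.resize(i[150:350,220:420],(400,400));o[:300,400:]=cv2.resize(j,(400,300));cv2.imwrite('pics/c6.png',o)
E
```

```text
[ 0.44112481 -0.04804179  0.00786267] [-0.27574501 -0.32308649  0.10253504] (array([ 0.43372153, -0.02932663]), (24.921722412109375, 34.98874282836914), array([ 0.35863045, -0.9334796 ], dtype=float32))
```

View pics/c6.png

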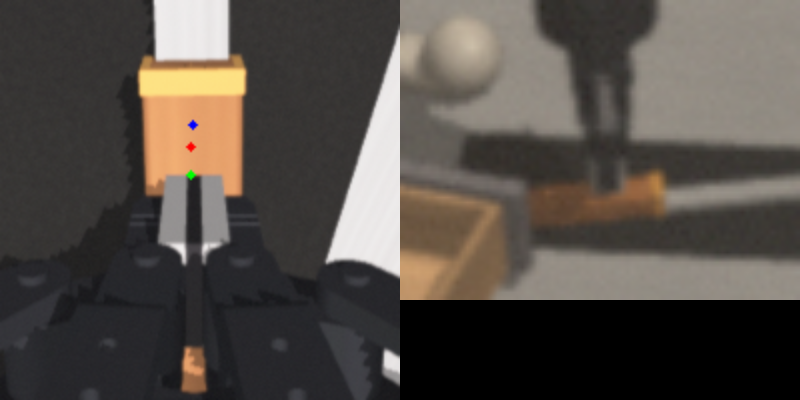

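The fingertips really are above the handle, at about d = -20 mm, so they sit much further back than the spec says. I'll probe for the contact.

{"op": "carry_out", "data": {
  "steps": [
    [-1, 0, 0, 0.002, 0, 0, 0],
    [-1, 0, 0, 0.002, 0, 0, 0],
    [-1, 0, 0, 0, 0, 0, 0]
  ]
}}

```text
clock: 8.65
tcp_pos: [0.4416, -0.0481, 0.0066]
orientation: [0.0, 0.983, 0.182, 0.001]
wrist_force: [-8.3, 2.3, 29.6]
finger_gap: -0.0002
```

{"op": "carry_out", "data": {
  "steps": [
    [-1, 0, 0, 0.002, 0, 0, 0],
    [-1, 0, 0, 0, 0, 0, 0]
  ]
}}

```text
clock: 8.9
tcp_pos: [0.4417, -0.0481, 0.0065]
orientation: [0.001, 0.983, 0.182, 0.001]
wrist_force: [-15.3, 2.9, 52.5]
finger_gap: 0.0004
```

{"op": "carry_out", "data": {
  "steps": [
    [-1, 0, 0, 0.002, 0, 0, 0],
    [-1, 0, 0, 0, 0, 0, 0]
  ]
}}

```text
clock: 9.15
tcp_pos: [0.4418, -0.0482, 0.0064]
orientation: [0.001, 0.983, 0.182, 0.001]
wrist_force: [-21.9, 5.5, 74.5]
finger_gap: 0.0
```

Contact came at a reading of z = 0.0066, with the handle top at 0.019. The tips therefore stand about 12 mm behind the reported TCP, and the real grasp point is about 31 mm back along tool z. I'll correct for that.

{"op": "carry_out", "data": {
  "steps": [
    [-1, 0, 0, -0.04, 0, 0, 0],
    [1, 0, 0, 0, 0, 0, 0],
    [1, 0, 0, 0, 0, 0, 0],
    [1, 0, 0, 0, 0, 0, 0],
    [1, 0, 0, 0, 0, 0, 0],
    [1, 0, 0, 0, 0, 0, 0],
    [1, 0, 0, 0.025, 0, 0, 0],
    [1, 0, 0, 0.022, 0, 0, 0],
    [1, 0, 0, 0, 0, 0, 0],
    [-1, 0, 0, 0, 0, 0, 0],
    [-1, 0, 0, 0, 0, 0, 0],
    [-1, 0, 0, 0, 0, 0, 0],
    [-1, 0, 0, 0, 0, 0, 0],
    [-1, 0, 0, 0, 0, 0, 0]
  ]
}}

```text
clock: 10.9
tcp_pos: [0.4418, -0.0483, -0.006]
orientation: [0.0, 0.983, 0.182, 0.001]
wrist_force: [-2.3, 0.1, 6.5]
finger_gap: 0.0213
```

{"op": "carry_out", "data": {
  "steps": [
    [-1, 0, 0, -0.02, 0, 0, 0],
    [-1, 0, 0, -0.05, 0, 0, 0],
    [-1, 0, 0, -0.05, 0, 0, 0],
    [-1, 0, 0, -0.05, 0, 0, 0],
    [-1, 0, 0, -0.03, 0, 0, 0],
    [-1, 0, 0, 0, 0, 0, 0]
  ]
}}

```text
clock: 11.65
tcp_pos: [0.4428, -0.0485, 0.1953]
orientation: [0.001, 0.983, 0.182, 0.002]
wrist_force: [0.2, -0.3, -2.5]
finger_gap: 0.0213
```

```bash
python3 - <<'E'
from h import *
s,p,R=st();print(s['finger_gap'])
plan([.51,.075,.2],Rbar((-.111,.994)))
E
```

```text
0.021339377894295262
turn [ 0.0027 -0.0045  0.2548] deg 14.6 then shift [ 0.0805 -0.1153 -0.0047]
```

{"op": "carry_out", "data": {
  "steps": [
    [-1, 0, 0, 0, 0, 0, 0.127],
    [-1, 0, 0, 0, 0, 0, 0.127],
    [-1, 0.027, -0.038, 0, 0, 0, 0],
    [-1, 0.027, -0.038, 0, 0, 0, 0],
    [-1, 0.027, -0.038, 0, 0, 0, 0],
    [-1, 0, 0, 0, 0, 0, 0],
    [-1, 0, 0, 0, 0, 0, 0]
  ]
}}

```text
clock: 12.52
tcp_pos: [0.5077, 0.0742, 0.1912]
orientation: [0.0, 0.998, 0.056, -0.002]
wrist_force: [0.4, -0.7, -2.2]
finger_gap: 0.0218
```

```bash
python3 - <<'E'
from h import *
c=cam('wrist','w7.png');s,p,R=st();print(p,R.round(3).tolist(),s['finger_gap'])
E
```

```text
[0.50775061 0.07380531 0.19163823] [[0.994, 0.111, -0.003], [0.111, -0.994, -0.0], [-0.003, 0.0, -1.0]] 0.021389903043267388
```

View pics/w7.png

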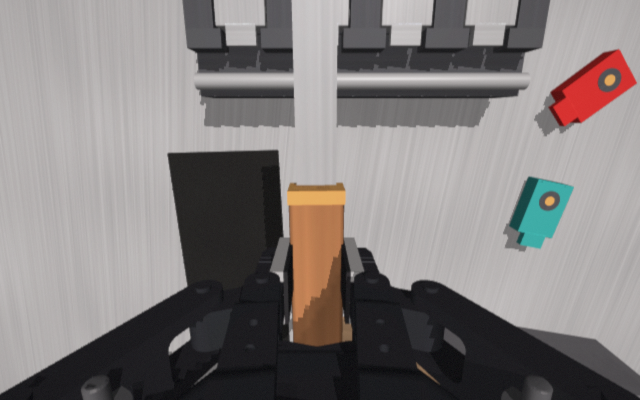

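```bash
python3 - <<'E'
from h import *
c=cam('wrist');s,p,R=st()
print('front top',proj(c,p+R@[0,-.036,-.025]), 'front edges',proj(c,p+R@[.012,-.036,-.025]),proj(c,p+R@[-.012,-.036,-.025]))
g=cv2.cvtColor(c['color'],cv2.COLOR_RGB2GRAY)
for u in (215,270,360,420,500): print(u,g[60:104,u].tolist())
a=ray(c,197,81,.057);b=ray(c,528,80.5,.057);print(a,b,np.linalg.norm(a-b),(a+b)/2)
print('lug px', [ray(c,u,26,.066).round(4) for u in (240,405,488)])
print(g[30,185:560].tolist())
E
```

```text
front top [315.8374468  188.23301085] front edges [344.33636452 188.27683624] [287.33851178 188.18918544]
215 [56, 58, 58, 57, 58, 57, 58, 55, 56, 58, 73, 92, 128, 159, 173, 182, 189, 192, 190, 187, 181, 174, 166, 156, 142, 126, 109, 90, 73, 62, 57, 57, 53, 55, 56, 56, 49, 66, 99, 114, 115, 116, 116, 116]
270 [57, 57, 56, 57, 56, 58, 57, 58, 76, 87, 89, 96, 133, 162, 176, 184, 192, 198, 199, 193, 183, 173, 166, 154, 141, 125, 107, 88, 74, 63, 57, 54, 55, 55, 56, 45, 37, 62, 97, 114, 116, 116, 114, 116]
360 [59, 58, 56, 55, 58, 57, 58, 58, 77, 89, 91, 99, 134, 162, 176, 187, 202, 218, 218, 202, 185, 174, 164, 153, 141, 124, 105, 86, 70, 59, 53, 57, 56, 58, 58, 48, 38, 61, 96, 112, 113, 115, 113, 113]
420 [55, 54, 56, 53, 55, 57, 55, 55, 57, 74, 87, 101, 136, 162, 177, 191, 203, 217, 214, 195, 180, 171, 162, 152, 139, 121, 103, 85, 69, 58, 56, 54, 54, 57, 56, 44, 38, 72, 102, 112, 113, 112, 114, 112]
500 [54, 54, 54, 55, 56, 56, 59, 74, 83, 83, 86, 104, 139, 163, 176, 188, 195, 199, 194, 183, 175, 167, 161, 150, 136, 118, 100, 81, 66, 57, 56, 55, 53, 55, 55, 50, 89, 152, 178, 180, 180,
[... 1204 characters left out ...]
5, 196, 195, 195, 195, 195, 195, 195, 194, 196, 195, 197, 195, 194, 194, 194, 193, 195, 194, 184, 90, 46, 36, 36, 43, 88, 95, 94, 93, 94, 94, 93, 94, 93, 93, 93, 93, 94, 94, 94, 93, 93, 93, 94, 93, 92, 94, 92, 92, 92, 93, 92, 91, 92, 91, 90, 92, 92, 93, 92, 91, 91, 91, 94, 90, 91, 91, 83, 62, 67, 71, 73, 109, 176, 183, 186, 185, 184, 185, 184, 184, 184, 185, 185, 185, 184, 184, 184, 185, 182, 184, 185, 183, 184, 184, 183, 183, 184, 183, 182, 184, 182, 172, 80, 35, 33, 34, 43, 83, 87, 89, 91, 88, 88, 88, 88, 88, 89, 89, 89, 89, 88, 87, 88, 89, 88, 88, 86, 89, 88, 88, 88, 88, 88, 88, 88, 89, 89, 88, 88, 88, 87, 98, 149, 174, 181, 183, 182, 183, 182, 180, 180, 180, 181, 180, 178, 178, 179, 179]
```

The rail runs from px (197,81) to (528,80) and measures 284 mm, which is right. The lugs at columns 240, 405 and 488 match the pockets, so the block frame is settled. Next is the bar pose for die 3.

```bash
cat >> h.py <<'E'
BO=np.array([.5272,.2397]);XD=np.array([-.1134,.9935]);YD=np.array([-.9935,-.1134])
TIP=np.array([0,-.136,-.009])   # blade tip underside in tool frame
def lever(yi,a,xt,c=.0015):
    Rt=Rbar(XD,a);z=.051+(.007+c)/np.cos(a)-(xt+.070)*np.tan(a)
    return np.array([*(BO+XD*xt+YD*yi),z])-Rt@TIP,Rt
E
python3 - <<'E'
from h import *
a=np.radians(18)
p,Rt=lever(.099,a,-.115);plan(p,Rt);print(p)
p2,_=lever(.099,a,-.033);print('insert',(Rt.T@(p2-p)).round(4),p2)
Q=np.array([0,-.0994,.002])
r=-np.radians(6)
for r in (.1047,-.1047): print(r,(Q-Ro.from_rotvec([r,0,0]).as_matrix()@Q).round(5), (Rt@Ro.from_rotvec([r*6,0,0]).as_matrix()@[0,-1,0]).round(2))
E
```

```text
turn [-0.3141  0.0025 -0.0023] deg 18.0 then shift [-0.061   0.0541  0.1059]
[ 0.45686819 -0.01705157  0.10802562]
insert [ 0.     -0.0862  0.    ] [0.44756939 0.06441543 0.0813822 ]
0.1047 [ 0.      -0.00034  0.0104 ] [-0.11  0.94  0.31]
-0.1047 [ 0.      -0.00075 -0.01038] [-0.07  0.58 -0.81]
```

{"op": "carry_out", "data": {
  "steps": [
    [-1, 0, 0, 0, -0.157, 0, 0],
    [-1, 0, 0, 0, -0.157, 0, 0],
    [-1, -0.03, 0.027, 0, 0, 0, 0],
    [-1, -0.031, 0.027, 0, 0, 0, 0],
    [-1, 0, 0, 0.04, 0, 0, 0],
    [-1, 0, 0, 0.04, 0, 0, 0],
    [-1, 0, 0, 0.026, 0, 0, 0],
    [-1, 0, 0, 0, 0, 0, 0],
    [-1, 0, 0, 0, 0, 0, 0]
  ]
}}

```text
clock: 13.75
tcp_pos: [0.4581, -0.0165, 0.1098]
orientation: [0.156, 0.986, 0.055, 0.009]
wrist_force: [-0.2, -0.4, -1.2]
finger_gap: 0.0216
```

```bash
python3 - <<'E'
from h import *
c=cam('wrist');s,p,R=st();print(p,s['finger_gap'])
a=np.radians(18);pp,Rt=lever(.099,a,-.115);plan(pp,Rt)
i=cv2.cvtColor(c['color'],cv2.COLOR_RGB2BGR)
for X in (p+R@TIP,p+R@(TIP+[0,0,-.005])): cv2.circle(i,tuple(int(x) for x in proj(c,X)),3,(0,0,255),1)
for x,z in ((-.070,.058),(-.04,.066)):
  for y in (.083,.115): cv2.circle(i,tuple(int(q) for q in proj(c,[*(BO+XD*x+YD*y),z])),3,(0,255,0),1)
cv2.imwrite('pics/w8.png',i)
E
```

```text
[ 0.45860344 -0.01627559  0.11015198] 0.02167039603204021
turn [ 0.0001 -0.0013 -0.0028] deg 0.2 then shift [-0.0018 -0.0001  0.0022]
```

View pics/w8.png

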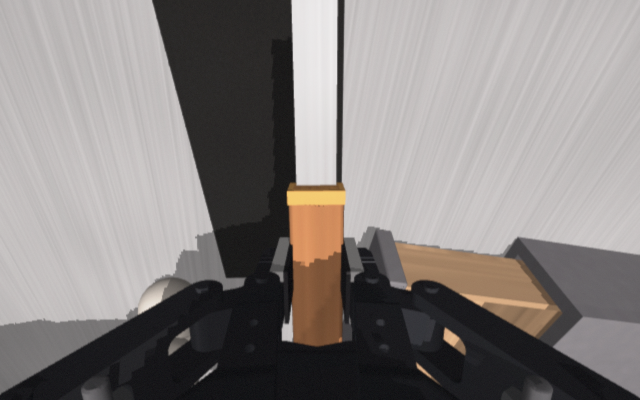

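{"op": "carry_out", "data": {
  "steps": [
    [-1, -0.0018, 0, 0.0022, 0, 0, 0],
    [-1, 0, -0.025, 0, 0, 0, 0],
    [-1, 0, -0.025, 0, 0, 0, 0],
    [-1, 0, -0.012, 0, 0, 0, 0],
    [-1, 0, 0, 0, 0, 0, 0]
  ]
}}

```text
clock: 14.42
tcp_pos: [0.4496, 0.0421, 0.0877]
orientation: [0.156, 0.986, 0.056, 0.009]
wrist_force: [-0.2, 0.2, -2.0]
finger_gap: 0.0212
```

{"op": "carry_out", "data": {
  "steps": [
    [-1, 0, -0.01, 0, 0, 0, 0],
    [-1, 0, -0.007, 0, 0, 0, 0],
    [-1, 0, 0, 0, 0, 0, 0]
  ]
}}

```text
clock: 14.8
tcp_pos: [0.4476, 0.0579, 0.0822]
orientation: [0.156, 0.986, 0.056, 0.009]
wrist_force: [0.3, -0.3, -1.8]
finger_gap: 0.0221
```

{"op": "carry_out", "data": {
  "steps": [
    [-1, 0, -0.007, 0, 0, 0, 0],
    [-1, 0, 0, 0, 0, 0, 0],
    [-1, 0, 0, 0, 0, 0, 0]
  ]
}}

```text
clock: 15.18
tcp_pos: [0.4469, 0.0643, 0.0802]
orientation: [0.156, 0.986, 0.055, 0.009]
wrist_force: [1.2, 0.7, -1.7]
finger_gap: 0.0214
```

```bash
python3 - <<'E'
from h import *
s,p,R=st();a=np.radians(18);pp,Rt=lever(.099,a,-.033);plan(pp,Rt);print(s['wrist_force'],s['finger_gap'])
d=cam('scene');u,v=proj(d,[*(BO+XD*-.06+YD*.06),.06]).astype(int)
cv2.imwrite('pics/s9.png',cv2.resize(cv2.cvtColor(d['color'],cv2.COLOR_RGB2BGR)[v-40:v+50,u-60:u+60],None,fx=6,fy=6,interpolation=cv2.INTER_CUBIC))
E
```

```text
turn [-0.0001  0.0006 -0.0014] deg 0.1 then shift [ 0.0007  0.0003 -0.0012]
[ 1.15752832  0.74694713 -1.66007938] 0.02141967672679043
```

View pics/s9.png

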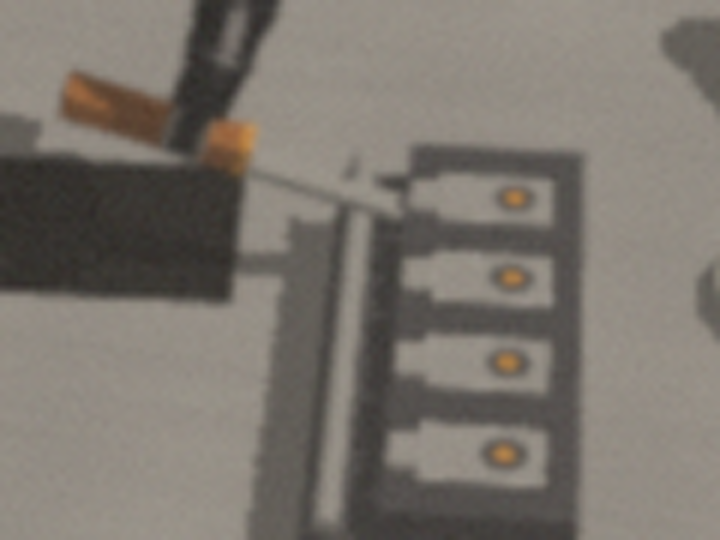

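The blade crosses the rail and its tip is at the lug of the nearest die (px 400,212). Now I'll lever.

{"op": "carry_out", "data": {
  "steps": [
    [-1, 0, -0.0003, 0.0104, 0.1047, 0, 0],
    [-1, 0, -0.0003, 0.0104, 0.1047, 0, 0],
    [-1, 0, 0, 0, 0, 0, 0]
  ]
}}

```text
clock: 15.6
tcp_pos: [0.4472, 0.058, 0.0598]
orientation: [0.053, 0.997, 0.054, 0.003]
wrist_force: [0.9, -0.4, -0.6]
finger_gap: 0.021
```

{"op": "carry_out", "data": {
  "steps": [
    [-1, 0, -0.0003, 0.0104, 0.1047, 0, 0],
    [-1, 0, -0.0003, 0.0104, 0.1047, 0, 0],
    [-1, 0, 0, 0, 0, 0, 0]
  ]
}}

```text
clock: 15.98
tcp_pos: [0.4472, 0.0577, 0.0387]
orientation: [-0.051, 0.997, 0.055, -0.004]
wrist_force: [-0.3, 0.7, -2.3]
finger_gap: 0.0212
```

{"op": "carry_out", "data": {
  "steps": [
    [-1, 0, -0.0003, 0.0104, 0.1047, 0, 0],
    [-1, 0, -0.0003, 0.0104, 0.1047, 0, 0],
    [-1, 0, 0, 0, 0, 0, 0],
    [-1, 0, 0, 0, 0, 0, 0]
  ]
}}

```text
clock: 16.48
tcp_pos: [0.4472, 0.063, 0.0191]
orientation: [-0.155, 0.986, 0.056, -0.009]
wrist_force: [-0.6, -0.8, -2.4]
finger_gap: 0.0211
```

```bash
python3 - <<'E'
from h import *
s,p,R=st();print(s['wrist_force'],s['ft_torque'],s['finger_gap'],'tip in block z',(p+R@(TIP+[0,0,-.005]))[2],'pitch',np.degrees(np.arcsin((R@[0,-1,0])[2])),'hand end z',(p+R@(TIP+[0,.2,0]))[2])
d=cam('scene');u,v=proj(d,[*(BO+XD*-.06+YD*.06),.06]).astype(int)
cv2.imwrite('pics/s10.png',cv2.resize(cv2.cvtColor(d['color'],cv2.COLOR_RGB2BGR)[v-40:v+50,u-60:u+60],None,fx=6,fy=6,interpolation=cv2.INTER_CUBIC))
E
```

```text
[-0.61268366 -0.83295925 -2.35321944] [-0.63804878 -0.07368483  0.00120633] 0.02112470739244026 tip in block z 0.07409646499051893 pitch 17.82076527849331 hand end z 0.008128300784470107
```

View pics/s10.png

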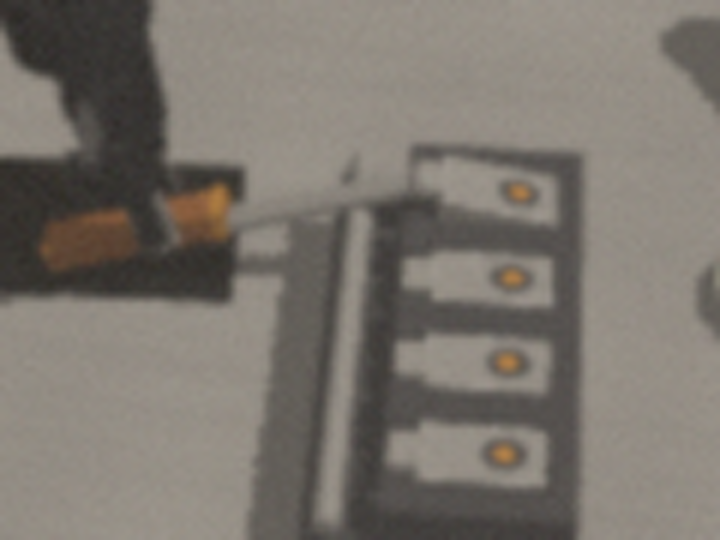

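{"op": "carry_out", "data": {
  "steps": [
    [-1, 0, -0.0007, -0.0104, -0.1047, 0, 0],
    [-1, 0, -0.0007, -0.0104, -0.1047, 0, 0],
    [-1, 0, -0.0007, -0.0104, -0.1047, 0, 0],
    [-1, 0, -0.0007, -0.0104, -0.1047, 0, 0],
    [-1, 0, -0.0007, -0.0104, -0.1047, 0, 0],
    [-1, 0, -0.0007, -0.0104, -0.1047, 0, 0],
    [-1, 0, 0.02, 0, 0, 0, 0],
    [-1, 0, 0.03, 0, 0, 0, 0],
    [-1, 0, 0.03, 0, 0, 0, 0],
    [-1, 0.033, 0, 0, 0, 0, 0],
    [-1, 0.033, 0, 0, 0, 0, 0],
    [-1, 0, 0, 0, 0, 0, 0],
    [-1, 0, 0, 0, 0, 0, 0]
  ]
}}

```text
clock: 18.15
tcp_pos: [0.5202, -0.0037, 0.1053]
orientation: [0.156, 0.986, 0.056, 0.009]
wrist_force: [-0.1, -1.2, -2.3]
finger_gap: 0.0207
```

```bash
cat > chk.py <<'E'
from h import *
import sys
s,p,R=st();print(s['wrist_force'].round(1),s['finger_gap'].round(4))
if len(sys.argv)>1: pp,Rt=lever(float(sys.argv[1]),np.radians(18),-.033);plan(pp,Rt)
d=cam('scene');hsv=cv2.cvtColor(d['color'],cv2.COLOR_RGB2HSV)
u,v=proj(d,[*(BO+XD*0),.066]).astype(int)
big=cv2.resize(d['color'],None,fx=4,fy=4,interpolation=cv2.INTER_CUBIC)
m=cv2.inRange(cv2.cvtColor(big,cv2.COLOR_RGB2HSV),(5,130,110),(22,255,255));M=np.zeros_like(m);M[(v-45)*4:(v+45)*4,(u-15)*4:(u+35)*4]=1;m*=M
n,l,st_,ce=cv2.connectedComponentsWithStats(m)
print([(ce[k]/4).round(2).tolist() for k in range(1,n) if st_[k,4]>20])
print('flat',[proj(d,[*(BO+YD*y),.066]).round(1).tolist() for y in (.099,.033,-.033,-.099)])
E
python3 chk.py .033
```

```text
Traceback (most recent call last):
  File "chk.py", line 3, in <module>
    s,p,R=st();print(s['wrist_force'].round(1),s['finger_gap'].round(4))
                                               ^^^^^^^^^^^^^^^^^^^^^
AttributeError: 'float' object has no attribute 'round'
```

```bash
sed -i "s/s\['finger_gap'\].round(4)/round(s['finger_gap'],4)/" chk.py; python3 chk.py .033
```

```text
[-0.1 -1.2 -2.3] 0.0207
turn [ 0.0002  0.0006 -0.0002] deg 0.0 then shift [ 0.0016 -0.0795 -0.0007]
[[370.4, 179.03], [369.35, 193.16], [368.48, 207.26], [367.94, 222.66]]
flat [[364.9, 179.7], [364.2, 192.9], [363.5, 207.0], [362.7, 222.2]]
```

{"op": "carry_out", "data": {
  "steps": [
    [-1, 0.0016, -0.025, -0.0005, 0, 0, 0],
    [-1, 0, -0.025, 0, 0, 0, 0],
    [-1, 0, -0.015, 0, 0, 0, 0],
    [-1, 0, -0.008, 0, 0, 0, 0],
    [-1, 0, -0.007, 0, 0, 0, 0],
    [-1, 0, 0, 0, 0, 0, 0]
  ]
}}

```text
clock: 18.95
tcp_pos: [0.5141, 0.0715, 0.0808]
orientation: [0.156, 0.986, 0.055, 0.009]
wrist_force: [-0.5, 1.1, -2.1]
finger_gap: 0.0212
```

{"op": "carry_out", "data": {
  "steps": [
    [-1, 0, 0, 0.0015, 0, 0, 0],
    [-1, 0, -0.0003, 0.0104, 0.1047, 0, 0],
    [-1, 0, -0.0003, 0.0104, 0.1047, 0, 0],
    [-1, 0, -0.0003, 0.0104, 0.1047, 0, 0],
    [-1, 0, 0, 0, 0, 0, 0]
  ]
}}

```text
clock: 19.58
tcp_pos: [0.5146, 0.0636, 0.0484]
orientation: [0.0, 0.999, 0.054, -0.0]
wrist_force: [-0.1, 0.1, -0.6]
finger_gap: 0.0212
```

{"op": "carry_out", "data": {
  "steps": [
    [-1, 0, -0.0003, 0.0104, 0.1047, 0, 0],
    [-1, 0, -0.0003, 0.0104, 0.1047, 0, 0],
    [-1, 0, -0.0003, 0.0104, 0.1047, 0, 0],
    [-1, 0, 0, 0, 0, 0, 0],
    [-1, 0, 0, 0, 0, 0, 0]
  ]
}}

```text
clock: 20.2
tcp_pos: [0.5146, 0.0695, 0.0182]
orientation: [-0.155, 0.986, 0.055, -0.009]
wrist_force: [-0.8, 0.5, -1.5]
finger_gap: 0.0216
```

```bash
python3 chk.py
```

```text
[-0.8  0.5 -1.5] 0.0216
[[370.4, 178.99], [369.92, 192.63], [368.47, 207.29], [367.93, 222.59]]
flat [[364.9, 179.7], [364.2, 192.9], [363.5, 207.0], [362.7, 222.2]]
```

{"op": "carry_out", "data": {
  "steps": [
    [-1, 0, -0.0007, -0.0104, -0.1047, 0, 0],
    [-1, 0, -0.0007, -0.0104, -0.1047, 0, 0],
    [-1, 0, -0.0007, -0.0104, -0.1047, 0, 0],
    [-1, 0, -0.0007, -0.0104, -0.1047, 0, 0],
    [-1, 0, -0.0007, -0.0104, -0.1047, 0, 0],
    [-1, 0, -0.0007, -0.0104, -0.1047, 0, 0],
    [-1, 0, 0.02, 0, 0, 0, 0],
    [-1, 0, 0.03, 0, 0, 0, 0],
    [-1, 0, 0.03, 0, 0, 0, 0],
    [-1, 0.033, 0, 0, 0, 0, 0],
    [-1, 0.033, 0, 0, 0, 0, 0],
    [-1, 0, 0, 0, 0, 0, 0],
    [-1, 0, 0, 0, 0, 0, 0]
  ]
}}

```text
clock: 21.88
tcp_pos: [0.5876, 0.0031, 0.1044]
orientation: [0.156, 0.986, 0.056, 0.009]
wrist_force: [0.2, 0.2, -1.3]
finger_gap: 0.0218
```

```bash
python3 chk.py -.033
```

```text
[ 0.2  0.2 -1.3] 0.0218
turn [ 0.0002  0.0006 -0.0001] deg 0.0 then shift [-0.0002 -0.0801 -0.0018]
[[370.42, 178.96], [369.98, 192.64], [368.45, 207.24], [367.91, 222.64]]
flat [[364.9, 179.7], [364.2, 192.9], [363.5, 207.0], [362.7, 222.2]]
```

{"op": "carry_out", "data": {
  "steps": [
    [-1, 0, -0.025, -0.001, 0, 0, 0],
    [-1, 0, -0.025, 0, 0, 0, 0],
    [-1, 0, -0.015, 0, 0, 0, 0],
    [-1, 0, -0.008, 0, 0, 0, 0],
    [-1, 0, -0.0075, 0, 0, 0, 0],
    [-1, 0, 0, 0, 0, 0, 0]
  ]
}}

```text
clock: 22.68
tcp_pos: [0.5798, 0.0788, 0.0803]
orientation: [0.156, 0.986, 0.055, 0.009]
wrist_force: [-0.1, 0.5, -0.7]
finger_gap: 0.0215
```

{"op": "carry_out", "data": {
  "steps": [
    [-1, 0, 0, 0.0015, 0, 0, 0],
    [-1, 0, -0.0003, 0.0104, 0.1047, 0, 0],
    [-1, 0, -0.0003, 0.0104, 0.1047, 0, 0],
    [-1, 0, -0.0003, 0.0104, 0.1047, 0, 0],
    [-1, 0, 0, 0, 0, 0, 0]
  ]
}}

```text
clock: 23.3
tcp_pos: [0.5804, 0.0706, 0.048]
orientation: [0.0, 0.999, 0.054, -0.0]
wrist_force: [-0.1, -0.3, 0.7]
finger_gap: 0.0215
```

{"op": "carry_out", "data": {
  "steps": [
    [-1, 0, -0.0003, 0.0104, 0.1047, 0, 0],
    [-1, 0, -0.0003, 0.0104, 0.1047, 0, 0],
    [-1, 0, -0.0003, 0.0104, 0.1047, 0, 0],
    [-1, 0, 0, 0, 0, 0, 0],
    [-1, 0, 0, 0, 0, 0, 0]
  ]
}}

```text
clock: 23.92
tcp_pos: [0.5802, 0.0767, 0.0178]
orientation: [-0.155, 0.986, 0.055, -0.009]
wrist_force: [-0.0, 0.7, -1.8]
finger_gap: 0.0212
```

{"op": "carry_out", "data": {
  "steps": [
    [-1, 0, -0.0007, -0.0104, -0.1047, 0, 0],
    [-1, 0, -0.0007, -0.0104, -0.1047, 0, 0],
    [-1, 0, -0.0007, -0.0104, -0.1047, 0, 0],
    [-1, 0, -0.0007, -0.0104, -0.1047, 0, 0],
    [-1, 0, -0.0007, -0.0104, -0.1047, 0, 0],
    [-1, 0, -0.0007, -0.0104, -0.1047, 0, 0],
    [-1, 0, 0.02, 0, 0, 0, 0],
    [-1, 0, 0.03, 0, 0, 0, 0],
    [-1, 0, 0.03, 0, 0, 0, 0],
    [-1, 0.033, 0, 0, 0, 0, 0],
    [-1, 0.033, 0, 0, 0, 0, 0],
    [-1, 0, 0, 0, 0, 0, 0],
    [-1, 0, 0, 0, 0, 0, 0]
  ]
}}

```text
clock: 25.55
tcp_pos: [0.6533, 0.0092, 0.1039]
orientation: [0.156, 0.986, 0.055, 0.008]
wrist_force: [-0.1, -0.5, -1.6]
finger_gap: 0.0213
```

```bash
python3 chk.py -.099
```

```text
[-0.1 -0.5 -1.6] 0.0213
turn [ 0.      0.0011 -0.0015] deg 0.1 then shift [-0.0001 -0.0814 -0.0028]
[[370.35, 178.99], [369.95, 192.64], [369.46, 206.31], [367.9, 222.6]]
flat [[364.9, 179.7], [364.2, 192.9], [363.5, 207.0], [362.7, 222.2]]
```

{"op": "carry_out", "data": {
  "steps": [
    [-1, 0, -0.025, -0.0022, 0, 0, 0],
    [-1, 0, -0.025, 0, 0, 0, 0],
    [-1, 0, -0.016, 0, 0, 0, 0],
    [-1, 0, -0.008, 0, 0, 0, 0],
    [-1, 0, -0.0075, 0, 0, 0, 0],
    [-1, 0, 0, 0, 0, 0, 0]
  ]
}}

```text
clock: 26.35
tcp_pos: [0.6452, 0.0872, 0.0806]
orientation: [0.156, 0.986, 0.055, 0.009]
wrist_force: [-0.2, 0.1, -2.7]
finger_gap: 0.0212
```

{"op": "carry_out", "data": {
  "steps": [
    [-1, 0, 0, 0.0015, 0, 0, 0],
    [-1, 0, -0.0003, 0.0104, 0.1047, 0, 0],
    [-1, 0, -0.0003, 0.0104, 0.1047, 0, 0],
    [-1, 0, -0.0003, 0.0104, 0.1047, 0, 0],
    [-1, 0, 0, 0, 0, 0, 0]
  ]
}}

```text
clock: 26.98
tcp_pos: [0.6459, 0.0787, 0.0483]
orientation: [0.0, 0.999, 0.054, -0.0]
wrist_force: [-0.8, -0.3, -0.1]
finger_gap: 0.0216
```

{"op": "carry_out", "data": {
  "steps": [
    [-1, 0, -0.0003, 0.0104, 0.1047, 0, 0],
    [-1, 0, -0.0003, 0.0104, 0.1047, 0, 0],
    [-1, 0, -0.0003, 0.0104, 0.1047, 0, 0],
    [-1, 0, 0, 0, 0, 0, 0],
    [-1, 0, 0, 0, 0, 0, 0]
  ]
}}

```text
clock: 27.6
tcp_pos: [0.6457, 0.0853, 0.0182]
orientation: [-0.155, 0.986, 0.056, -0.009]
wrist_force: [-1.0, -0.2, -2.9]
finger_gap: 0.0213
```

{"op": "carry_out", "data": {
  "steps": [
    [-1, 0, -0.0007, -0.0104, -0.1047, 0, 0],
    [-1, 0, -0.0007, -0.0104, -0.1047, 0, 0],
    [-1, 0, -0.0007, -0.0104, -0.1047, 0, 0],
    [-1, 0, -0.0007, -0.0104, -0.1047, 0, 0],
    [-1, 0, -0.0007, -0.0104, -0.1047, 0, 0],
    [-1, 0, -0.0007, -0.0104, -0.1047, 0, 0],
    [-1, 0, 0.02, 0, 0, 0, 0],
    [-1, 0, 0.03, 0, 0, 0, 0],
    [-1, 0, 0.03, 0, 0, 0, 0],
    [-1, 0, 0, -0.06, 0, 0, 0],
    [-1, -0.05, 0, -0.02, 0.157, 0, 0],
    [-1, -0.05, 0, 0, 0.157, 0, 0],
    [-1, 0, 0, 0, 0, 0, 0],
    [-1, 0, 0, 0, 0, 0, 0]
  ]
}}

```text
clock: 29.35
tcp_pos: [0.5522, 0.0232, 0.1813]
orientation: [0.001, 0.998, 0.055, 0.001]
wrist_force: [1.2, -0.3, -1.8]
finger_gap: 0.0215
```

```bash
python3 chk.py; python3 - <<'E'
from h import *
c=cam('wrist','w11.png');s,p,R=st();print(p,s['finger_gap'],R.round(2).tolist())
E
```

```text
[ 1.2 -0.3 -1.8] 0.0215
[[370.39, 179.04], [370.0, 192.62], [369.34, 206.35], [368.72, 221.5]]
flat [[364.9, 179.7], [364.2, 192.9], [363.5, 207.0], [362.7, 222.2]]
[0.55271948 0.0241175  0.1806099 ] 0.020703994611342143 [[0.99, 0.11, 0.0], [0.11, -0.99, -0.0], [0.0, 0.0, -1.0]]
```

View pics/w11.png

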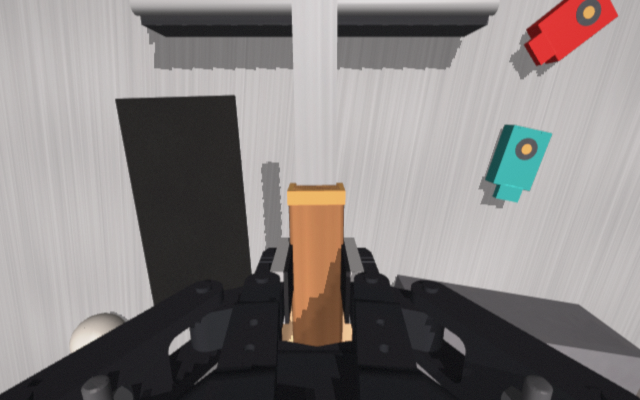

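```bash
python3 - <<'E'
from h import *
d=cam('scene');u,v=proj(d,[*(BO+XD*-.02),.06]).astype(int)
i=cv2.cvtColor(d['color'],cv2.COLOR_RGB2BGR)
cv2.imwrite('pics/s12.png',cv2.resize(i[v-36:v+38,u-36:u+36],None,fx=8,fy=8,interpolation=cv2.INTER_CUBIC))
E
```

```text
(no output)
```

View pics/s12.png

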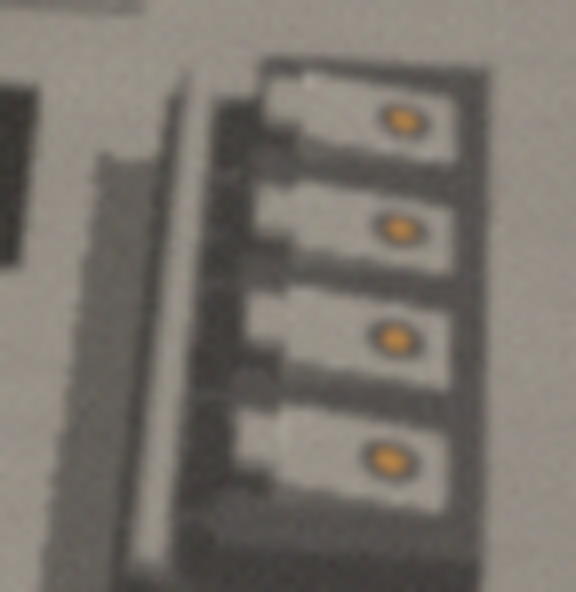

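All four dies stand tilted and held, with each lug visibly above the block. Now the bar goes back on its mat.

```bash
python3 -c "
from h import *
plan([.425,-.073,-.004],Rbar(XD))"
```

```text
turn [ 0.0009 -0.0011 -0.0006] deg 0.1 then shift [-0.1379  0.0822  0.1843]
```

{"op": "carry_out", "data": {
  "steps": [
    [-1, -0.046, 0.0274, 0, 0, 0, 0],
    [-1, -0.046, 0.0274, 0, 0, 0, 0],
    [-1, -0.0459, 0.0274, 0, 0, 0, 0],
    [-1, 0, 0, 0.06, 0, 0, 0],
    [-1, 0, 0, 0.06, 0, 0, 0],
    [-1, 0, 0, 0.04, 0, 0, 0],
    [-1, 0, 0, 0.015, 0, 0, 0],
    [-1, 0, 0, 0.007, 0, 0, 0],
    [-1, 0, 0, 0, 0, 0, 0],
    [-1, 0, 0, 0, 0, 0, 0]
  ]
}}

```text
clock: 30.75
tcp_pos: [0.4249, -0.0734, -0.0011]
orientation: [0.0, 0.998, 0.056, 0.001]
wrist_force: [0.8, 0.4, -1.9]
finger_gap: 0.0215
```

{"op": "carry_out", "data": {
  "steps": [
    [-1, 0, 0, 0.004, 0, 0, 0],
    [-1, 0, 0, 0, 0, 0, 0],
    [0.2, 0, 0, 0, 0, 0, 0],
    [0.2, 0, 0, 0, 0, 0, 0],
    [0.2, 0, 0, 0, 0, 0, 0],
    [0.22, 0, 0, -0.04, 0, 0, 0],
    [0.22, 0, 0, -0.06, 0, 0, 0],
    [0.22, 0, 0, -0.06, 0, 0, 0],
    [0.22, 0, 0, -0.04, 0, 0, 0],
    [0.22, 0.03, -0.05, 0, 0, 0, 0],
    [0.22, 0.03, -0.05, 0, 0, 0, 0],
    [0.22, 0.03, -0.05, 0, 0, 0, 0],
    [0.22, 0.02, -0.05, 0, 0, 0, 0],
    [0.22, 0, 0, 0, 0, 0, 0],
    [0.22, 0, 0, 0, 0, 0, 0]
  ]
}}

```text
clock: 32.62
tcp_pos: [0.5104, 0.1378, 0.1938]
orientation: [0.0, 0.998, 0.056, -0.0]
wrist_force: [-0.4, -0.4, -0.2]
finger_gap: 0.0519
```

```bash
python3 - <<'E'
from h import *
c=cam('wrist','w13.png');s,p,R=st();print(p,s['finger_gap'])
hsv=cv2.cvtColor(c['color'],cv2.COLOR_RGB2HSV);m=cv2.inRange(hsv,(8,120,110),(24,255,255))
n,l,S,ce=cv2.connectedComponentsWithStats(m)
for k in range(1,n):
    if S[k,4]>15:
        X=ray(c,*ce[k],.070)[:2]-BO;print(ce[k].round(1),S[k,4],'block x,y',(X@XD).round(4),(X@YD).round(4))
t=cam('top');print('bar',barfind({**t,'color':np.where((np.arange(400)[:,None,None]>215)&(np.arange(400)[:,None,None]<265)&(np.arange(640)[None,:,None]>320)&(np.arange(640)[None,:,None]<400),t['color'],0).astype(np.uint8)}))
E
```

```text
[0.51035085 0.13717822 0.19391282] 0.05248646548022642
[227.5  54.3] 120 block x,y 0.0125 0.1
[311.3  54.3] 110 block x,y 0.0125 0.0322
[472.6  54.1] 116 block x,y 0.0126 -0.0984
[581.5 145.1] 75 block x,y -0.0603 -0.2025
[527.3 253.5] 58 block x,y -0.1628 -0.1734
bar (array([ 0.4376441 , -0.12099628]), (18.11964988708496, 91.96881103515625), array([ 0.13315204, -0.99109566], dtype=float32))
```

View pics/w13.png

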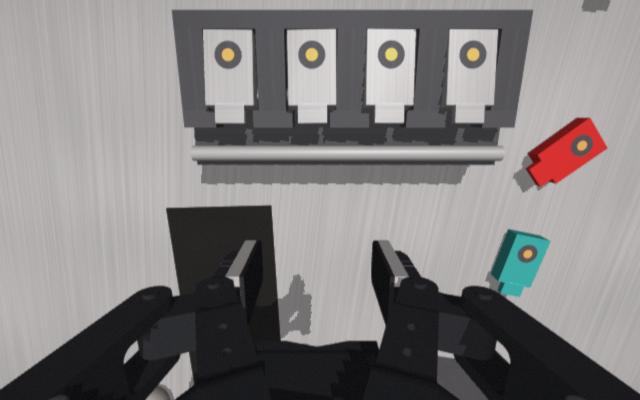

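The holes sit at block y = 100, 32 and -98 mm, so the block frame holds. The bar is back on the mat. Next I'll grasp die 3, and first I'll get the drawer geometry.

```bash
cat >> h.py <<'E'
def die(yi,z,x=-.022): return np.array([*(BO+XD*x+YD*yi),z])
E
python3 - <<'E'
from h import *
plan(die(.0995,.0525),Rbar(XD))
c=cam('top');hsv=cv2.cvtColor(c['color'],cv2.COLOR_RGB2HSV)
m=cv2.inRange(hsv,(8,50,90),(26,255,255));m[:150]=0;m[225:]=0;m[:,:372]=0;m[:,500:]=0
m=cv2.morphologyEx(m,cv2.MORPH_OPEN,np.ones((3,3)))
k=max(cv2.findContours(m,0,1)[0],key=cv2.contourArea);a=cv2.approxPolyDP(k,3,True)[:,0];print(cv2.contourArea(k))
for q in a: print(q,'rim',ray(c,*q,.068).round(3),'floor',ray(c,*q,.022).round(3))
E
```

```text
turn [ 0.0003  0.0005 -0.0029] deg 0.2 then shift [-0.0712 -0.0783  0.1415]
3745.5
[378 171] rim [ 0.643 -0.087  0.068] floor [ 0.652 -0.094  0.022]
[379 205] rim [ 0.529 -0.09   0.068] floor [ 0.533 -0.097  0.022]
[478 212] rim [ 0.509 -0.416  0.068] floor [ 0.513 -0.436  0.022]
[479 176] rim [ 0.63  -0.423  0.068] floor [ 0.637 -0.443  0.022]
[473 209] rim [ 0.519 -0.4    0.068] floor [ 0.523 -0.419  0.022]
[470 173] rim [ 0.639 -0.394  0.068] floor [ 0.648 -0.412  0.022]
[381 167] rim [ 0.657 -0.097  0.068] floor [ 0.666 -0.105  0.022]
```

{"op": "carry_out", "data": {
  "steps": [
    [0.22, -0.036, -0.039, 0, 0, 0, 0],
    [0.22, -0.0352, -0.0393, 0, 0, 0, 0],
    [0.22, 0, 0, 0.05, 0, 0, 0],
    [0.22, 0, 0, 0.05, 0, 0, 0],
    [0.22, 0, 0, 0.026, 0, 0, 0],
    [0.22, 0, 0, 0.015, 0, 0, 0],
    [0.22, 0, 0, 0, 0, 0, 0],
    [0.22, 0, 0, 0, 0, 0, 0]
  ],
  "grip_force": 60
}}

```text
clock: 33.78
tcp_pos: [0.4324, 0.2077, 0.0542]
orientation: [-0.0, 0.998, 0.056, 0.001]
wrist_force: [0.2, -0.3, -0.5]
finger_gap: 0.0519
```

```bash
python3 -c "
from h import *
plan(die(.0995,.0525),Rbar(XD));print(st()[0]['wrist_force'])"
```

```text
turn [-0.0002 -0.002  -0.0023] deg 0.2 then shift [-0.0017  0.0009  0.0017]
[ 0.15790512 -0.3277431  -0.46288268]
```

{"op": "carry_out", "data": {
  "steps": [
    [0.22, -0.0017, 0.001, 0.0017, 0, 0, 0],
    [-1, 0, 0, 0, 0, 0, 0],
    [-1, 0, 0, 0, 0, 0, 0],
    [-1, 0, 0, 0, 0, 0, 0],
    [-1, 0, 0, 0, 0, 0, 0]
  ]
}}

```text
clock: 34.4
tcp_pos: [0.4304, 0.2066, 0.0526]
orientation: [-0.0, 0.998, 0.056, 0.001]
wrist_force: [-2.0, -0.6, 6.8]
finger_gap: 0.0376
```

{"op": "carry_out", "data": {
  "steps": [
    [-1, 0, 0, -0.01, 0, 0, 0],
    [-1, 0, 0, -0.015, 0, 0, 0],
    [-1, 0, 0, -0.03, 0, 0, 0],
    [-1, 0, 0, -0.045, 0, 0, 0],
    [-1, 0, 0, -0.05, 0, 0, 0],
    [-1, 0, 0, 0, 0, 0, 0],
    [-1, 0, 0, 0, 0, 0, 0]
  ]
}}

```text
clock: 35.28
tcp_pos: [0.4291, 0.2064, 0.2012]
orientation: [0.0, 0.998, 0.056, -0.0]
wrist_force: [-0.4, -0.8, -3.0]
finger_gap: 0.0384
```

```bash
cat >> h.py <<'E'
DC=np.array([.5225,-.257]);DY=np.array([.0476,.9989]);DX=np.array([.9989,-.0476])
def drop(dy,z,dx=.072): return np.array([*(DC+DX*dx+DY*dy),z]),Rbar(-DX)
E
python3 -c "
from h import *
s,p,R=st();print(s['wrist_force'],s['finger_gap'],s['joint_pos'])
a,Rt=drop(.11,.022);plan(a,Rt)"
```

```text
[-0.37121573 -0.8275231  -3.04339182] 0.038411558146373356 [ 2.79527967e-01  1.29722577e-01 -2.32618802e-01  1.20912222e+00
 -8.41128361e-05  1.73824057e+00]
turn [-3.0000e-04  7.0000e-04 -1.4111e+00] deg 80.8 then shift [-0.3484  0.1873  0.1792]
```

{"op": "carry_out", "data": {
  "steps": [
    [-1, 0, 0, 0, 0, 0, -0.157],
    [-1, 0, 0, 0, 0, 0, -0.157],
    [-1, 0, 0, 0, 0, 0, -0.157],
    [-1, 0, 0, 0, 0, 0, -0.157],
    [-1, 0, 0, 0, 0, 0, -0.157],
    [-1, 0, 0, 0, 0, 0, -0.157],
    [-1, 0, 0, 0, 0, 0, -0.157],
    [-1, 0, 0, 0, 0, 0, -0.157],
    [-1, 0, 0, 0, 0, 0, -0.155],
    [-1, -0.05, 0.0268, 0, 0, 0, 0],
    [-1, -0.05, 0.0268, 0, 0, 0, 0],
    [-1, -0.05, 0.0268, 0, 0, 0, 0],
    [-1, -0.05, 0.0268, 0, 0, 0, 0],
    [-1, -0.05, 0.0268, 0, 0, 0, 0],
    [-1, -0.05, 0.0268, 0, 0, 0, 0],
    [-1, -0.0484, 0.0265, 0, 0, 0, 0],
    [-1, 0, 0, 0, 0, 0, 0],
    [-1, 0, 0, 0, 0, 0, 0]
  ]
}}

```text
clock: 37.52
tcp_pos: [0.5988, -0.15, 0.1991]
orientation: [-0.002, 0.724, 0.69, -0.001]
wrist_force: [0.4, -0.2, -2.6]
finger_gap: 0.0382
```

```bash
python3 - <<'E'
from h import *
s,p,R=st();print(s['wrist_force'],s['finger_gap'])
a,Rt=drop(.11,.022);plan(a,Rt)
c=cam('wrist');i=cv2.cvtColor(c['color'],cv2.COLOR_RGB2BGR)
# drawer box check: project rim/floor corners
for dx in (0,.125):
  for dy in (-.159,0,.159):
    for z,k in ((.068,(0,0,255)),(.022,(0,255,0))): cv2.circle(i,tuple(int(q) for q in proj(c,[*(DC+DX*dx+DY*dy),z])),3,k,1)
cv2.imwrite('pics/w14.png',i)
E
```

```text
[ 0.43264316 -0.15339433 -2.57832218] 0.03822348331374246
turn [-0.0044 -0.0019 -0.001 ] deg 0.3 then shift [-0.0005  0.0009  0.1771]
```

View pics/w14.png

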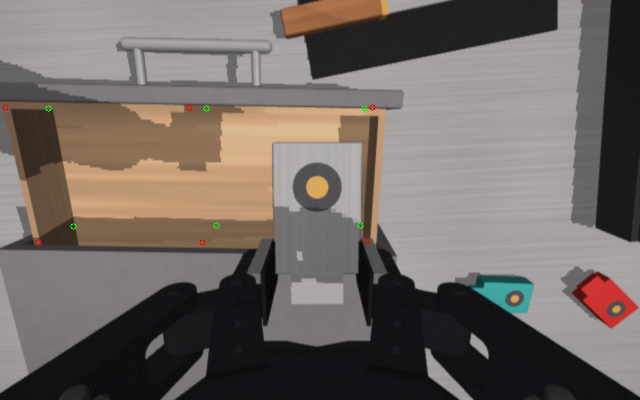

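No pictures left to view. The last one shows die 3 gripped with its body over the drawer. The projected drawer corners match the real walls, and the bar's handle is visible on the mat. I'll lower it.

{"op": "carry_out", "data": {
  "steps": [
    [-1, -0.006, 0, 0.05, 0, 0, 0],
    [-1, 0, 0, 0.06, 0, 0, 0],
    [-1, 0, 0, 0.04, 0, 0, 0],
    [-1, 0, 0, 0.015, 0, 0, 0],
    [-1, 0, 0, 0, 0, 0, 0]
  ]
}}

```text
clock: 38.2
tcp_pos: [0.5993, -0.1554, 0.0362]
orientation: [-0.001, 0.723, 0.69, -0.0]
wrist_force: [1.0, -0.2, -1.2]
finger_gap: 0.038
```

{"op": "carry_out", "data": {
  "steps": [
    [-1, 0, 0, 0.01, 0, 0, 0],
    [-1, 0, 0, 0, 0, 0, 0]
  ]
}}

```text
clock: 38.45
tcp_pos: [0.6006, -0.1566, 0.0273]
orientation: [0.001, 0.724, 0.69, 0.0]
wrist_force: [0.1, -0.2, -2.0]
finger_gap: 0.0379
```

{"op": "carry_out", "data": {
  "steps": [
    [-1, 0, 0, 0.005, 0, 0, 0],
    [-1, 0, 0, 0, 0, 0, 0],
    [0.1, 0, 0, 0, 0, 0, 0],
    [0.1, 0, 0, 0, 0, 0, 0],
    [0.1, 0, 0, 0, 0, 0, 0],
    [0.1, 0, 0, -0.03, 0, 0, 0],
    [0.22, 0, 0, -0.05, 0, 0, 0],
    [0.22, 0, 0, -0.06, 0, 0, 0],
    [0.22, 0, 0, -0.04, 0, 0, 0],
    [0.22, 0, 0, 0, 0, 0, 0]
  ]
}}

```text
clock: 39.7
tcp_pos: [0.602, -0.1573, 0.2057]
orientation: [0.004, 0.724, 0.69, 0.002]
wrist_force: [-0.3, -0.6, -0.6]
finger_gap: 0.052
```

```bash
cat > chk2.py <<'E'
from h import *
import sys
s,p,R=st();print(s['wrist_force'].round(1),round(s['finger_gap'],4))
c=cam('wrist');hsv=cv2.cvtColor(c['color'],cv2.COLOR_RGB2HSV)
# dies in drawer: dark ring centres; grey low-saturation region on wood
P=np.array([proj(c,[*(DC+DX*a+DY*b),.024]) for a,b in ((.005,-.15),(.005,.15),(.125,.15),(.125,-.15))]).astype(np.int32)
M=np.zeros((400,640),np.uint8);cv2.fillPoly(M,[P],255);M[235:]=0
m=((hsv[...,1]<40)&(hsv[...,2]>60)).astype(np.uint8)*255&M
n,l,S,ce=cv2.connectedComponentsWithStats(cv2.morphologyEx(m,cv2.MORPH_OPEN,np.ones((5,5))))
for k in range(1,n):
    if S[k,4]>300:
        X=ray(c,*ce[k],.040)[:2]-DC;print('die blob',S[k].tolist(),'drawer x,y',(X@DX).round(3),(X@DY).round(3))
plan(die(float(sys.argv[1]),.0525),Rbar(XD))
E
python3 chk2.py .0325
```

```text
[-0.3 -0.6 -0.6] 0.052
die blob [298, 125, 40, 73, 2524] drawer x,y 0.054 0.103
turn [ 3.9000e-03 -1.3000e-03  1.4093e+00] deg 80.7 then shift [-0.0607 -0.3804  0.1507]
```

{"op": "carry_out", "data": {
  "steps": [
    [0.22, 0, 0, 0, 0, 0, 0.157],
    [0.22, 0, 0, 0, 0, 0, 0.157],
    [0.22, 0, 0, 0, 0, 0, 0.157],
    [0.22, 0, 0, 0, 0, 0, 0.157],
    [0.22, 0, 0, 0, 0, 0, 0.157],
    [0.22, 0, 0, 0, 0, 0, 0.157],
    [0.22, 0, 0, 0, 0, 0, 0.157],
    [0.22, 0, 0, 0, 0, 0, 0.157],
    [0.22, 0, 0, 0, 0, 0, 0.153],
    [0.22, -0.0087, -0.0543, 0, 0, 0, 0],
    [0.22, -0.0087, -0.0543, 0, 0, 0, 0],
    [0.22, -0.0087, -0.0543, 0, 0, 0, 0],
    [0.22, -0.0087, -0.0543, 0, 0, 0, 0],
    [0.22, -0.0087, -0.0543, 0, 0, 0, 0],
    [0.22, -0.0087, -0.0543, 0, 0, 0, 0],
    [0.22, -0.0085, -0.0546, 0, 0, 0, 0],
    [0.22, 0, 0, 0.05, 0, 0, 0],
    [0.22, 0, 0, 0.05, 0, 0, 0],
    [0.22, 0, 0, 0, 0, 0, 0],
    [0.22, 0, 0, 0, 0, 0, 0]
  ]
}}

```text
clock: 42.25
tcp_pos: [0.4965, 0.2145, 0.102]
orientation: [0.0, 0.998, 0.057, -0.0]
wrist_force: [0.4, -0.7, 1.1]
finger_gap: 0.0525
```

```bash
python3 chk2.py .0325
```

```text
[ 0.4 -0.7  1.1] 0.0525
turn [-0.0002 -0.0021 -0.0001] deg 0.1 then shift [-0.0002  0.0005  0.0504]
```

{"op": "carry_out", "data": {
  "steps": [
    [0.22, 0, 0, 0.03, 0, 0, 0],
    [0.22, 0, 0, 0.014, 0, 0, 0],
    [0.22, 0, 0, 0.006, 0, 0, 0],
    [0.22, 0, 0, 0, 0, 0, 0],
    [-1, 0, 0, 0, 0, 0, 0],
    [-1, 0, 0, 0, 0, 0, 0],
    [-1, 0, 0, 0, 0, 0, 0],
    [-1, 0, 0, 0, 0, 0, 0]
  ]
}}

```text
clock: 43.3
tcp_pos: [0.4974, 0.2147, 0.0527]
orientation: [-0.0, 0.998, 0.057, 0.001]
wrist_force: [-0.8, -0.7, 4.9]
finger_gap: 0.0378
```

{"op": "carry_out", "data": {
  "steps": [
    [-1, 0, 0, -0.01, 0, 0, 0],
    [-1, 0, 0, -0.015, 0, 0, 0],
    [-1, 0, 0, -0.03, 0, 0, 0],
    [-1, 0, 0, -0.045, 0, 0, 0],
    [-1, 0, 0, -0.05, 0, 0, 0],
    [-1, 0, 0, 0, 0, 0, 0],
    [-1, 0, 0, 0, 0, 0, 0]
  ]
}}

```text
clock: 44.18
tcp_pos: [0.4958, 0.2145, 0.2011]
orientation: [0.0, 0.998, 0.057, -0.0]
wrist_force: [-0.6, -0.4, -3.2]
finger_gap: 0.038
```

```bash
python3 -c "
from h import *
a,Rt=drop(.03,.022);plan(a,Rt)"
```

```text
turn [-3.0000e-04  6.0000e-04 -1.4091e+00] deg 80.7 then shift [-0.4397  0.1211  0.1791]
```

{"op": "carry_out", "data": {
  "steps": [
    [-1, 0, 0, 0, 0, 0, -0.157],
    [-1, 0, 0, 0, 0, 0, -0.157],
    [-1, 0, 0, 0, 0, 0, -0.157],
    [-1, 0, 0, 0, 0, 0, -0.157],
    [-1, 0, 0, 0, 0, 0, -0.157],
    [-1, 0, 0, 0, 0, 0, -0.157],
    [-1, 0, 0, 0, 0, 0, -0.157],
    [-1, 0, 0, 0, 0, 0, -0.157],
    [-1, 0, 0, 0, 0, 0, -0.153],
    [-1, -0.055, 0.0151, 0, 0, 0, 0],
    [-1, -0.055, 0.0151, 0, 0, 0, 0],
    [-1, -0.055, 0.0151, 0, 0, 0, 0],
    [-1, -0.055, 0.0151, 0, 0, 0, 0],
    [-1, -0.055, 0.0151, 0, 0, 0, 0],
    [-1, -0.055, 0.0151, 0, 0, 0, 0],
    [-1, -0.055, 0.0151, 0, 0, 0, 0],
    [-1, -0.0547, 0.0154, 0, 0, 0, 0],
    [-1, 0, 0, 0, 0, 0, 0],
    [-1, 0, 0, 0, 0, 0, 0]
  ]
}}

```text
clock: 46.55
tcp_pos: [0.595, -0.2299, 0.199]
orientation: [-0.002, 0.724, 0.69, -0.001]
wrist_force: [0.2, 0.7, -3.8]
finger_gap: 0.0381
```

```bash
python3 -c "
from h import *
s=st()[0];print(s['wrist_force'],s['finger_gap'])
a,Rt=drop(.03,.022);plan(a,Rt)"
```

```text
[ 0.1881498   0.71473292 -3.8255511 ] 0.03813226492650404
turn [-0.004  -0.0024 -0.0011] deg 0.3 then shift [-0.0005  0.0009  0.177 ]
```

{"op": "carry_out", "data": {
  "steps": [
    [-1, 0, 0, 0.05, 0, 0, 0],
    [-1, 0, 0, 0.06, 0, 0, 0],
    [-1, 0, 0, 0.04, 0, 0, 0],
    [-1, 0, 0, 0.015, 0, 0, 0],
    [-1, 0, 0, 0.01, 0, 0, 0],
    [-1, 0, 0, 0.004, 0, 0, 0],
    [-1, 0, 0, 0, 0, 0, 0],
    [0.1, 0, 0, 0, 0, 0, 0],
    [0.1, 0, 0, 0, 0, 0, 0],
    [0.1, 0, 0, 0, 0, 0, 0],
    [0.1, 0, 0, -0.03, 0, 0, 0],
    [0.22, 0, 0, -0.05, 0, 0, 0],
    [0.22, 0, 0, -0.06, 0, 0, 0],
    [0.22, 0, 0, -0.04, 0, 0, 0],
    [0.22, 0, 0, 0, 0, 0, 0]
  ]
}}

```text
clock: 48.42
tcp_pos: [0.5984, -0.2319, 0.2071]
orientation: [0.004, 0.724, 0.69, 0.001]
wrist_force: [0.7, 0.3, -0.1]
finger_gap: 0.0522
```

```bash
python3 chk2.py -.033
```

```text
[ 0.7  0.3 -0.1] 0.0522
die blob [300, 125, 39, 73, 2489] drawer x,y 0.055 0.03
die blob [369, 125, 44, 72, 2637] drawer x,y 0.054 0.102
turn [ 4.6000e-03 -9.0000e-04  1.4091e+00] deg 80.7 then shift [ 0.0168 -0.4538  0.1519]
```

{"op": "carry_out", "data": {
  "steps": [
    [0.22, 0, 0, 0, 0, 0, 0.157],
    [0.22, 0, 0, 0, 0, 0, 0.157],
    [0.22, 0, 0, 0, 0, 0, 0.157],
    [0.22, 0, 0, 0, 0, 0, 0.157],
    [0.22, 0, 0, 0, 0, 0, 0.157],
    [0.22, 0, 0, 0, 0, 0, 0.157],
    [0.22, 0, 0, 0, 0, 0, 0.157],
    [0.22, 0, 0, 0, 0, 0, 0.157],
    [0.22, 0, 0, 0, 0, 0, 0.153],
    [0.22, 0.0021, -0.0567, 0, 0, 0, 0],
    [0.22, 0.0021, -0.0567, 0, 0, 0, 0],
    [0.22, 0.0021, -0.0567, 0, 0, 0, 0],
    [0.22, 0.0021, -0.0567, 0, 0, 0, 0],
    [0.22, 0.0021, -0.0567, 0, 0, 0, 0],
    [0.22, 0.0021, -0.0567, 0, 0, 0, 0],
    [0.22, 0.0021, -0.0567, 0, 0, 0, 0],
    [0.22, 0.0021, -0.0567, 0, 0, 0, 0],
    [0.22, 0, 0, 0.05, 0, 0, 0],
    [0.22, 0, 0, 0.05, 0, 0, 0],
    [0.22, 0, 0, 0, 0, 0, 0]
  ]
}}

```text
clock: 50.98
tcp_pos: [0.5563, 0.2211, 0.0966]
orientation: [0.001, 0.998, 0.057, -0.006]
wrist_force: [-0.5, 0.1, 0.0]
finger_gap: 0.052
```

```bash
python3 chk2.py -.033
```

```text
[-0.5  0.1  0. ] 0.052
turn [0.0011 0.0066 0.0003] deg 0.4 then shift [0.0036 0.0003 0.0473]
```

{"op": "carry_out", "data": {
  "steps": [
    [0.22, 0, 0, 0, 0, 0, 0],
    [0.22, 0, 0, 0.03, 0, 0, 0],
    [0.22, 0, 0, 0.01, 0, 0, 0],
    [0.22, 0, 0, 0, 0, 0, 0]
  ]
}}

```text
clock: 51.52
tcp_pos: [0.5617, 0.222, 0.0631]
orientation: [-0.0, 0.998, 0.057, 0.0]
wrist_force: [1.0, -0.4, -0.3]
finger_gap: 0.0519
```

```bash
python3 chk2.py -.033
```

```text
[ 1.  -0.4 -0.3] 0.0519
turn [-0.0001 -0.0014  0.    ] deg 0.1 then shift [0.0003 0.0006 0.0111]
```

{"op": "carry_out", "data": {
  "steps": [
    [0.22, 0, 0, 0.006, 0, 0, 0],
    [0.22, 0, 0, 0.005, 0, 0, 0],
    [0.22, 0, 0, 0, 0, 0, 0],
    [-1, 0, 0, 0, 0, 0, 0],
    [-1, 0, 0, 0, 0, 0, 0],
    [-1, 0, 0, 0, 0, 0, 0],
    [-1, 0, 0, 0, 0, 0, 0]
  ]
}}

```text
clock: 52.45
tcp_pos: [0.5615, 0.2221, 0.0527]
orientation: [0.0, 0.998, 0.057, 0.0]
wrist_force: [-2.0, -0.9, 6.4]
finger_gap: 0.0381
```

{"op": "carry_out", "data": {
  "steps": [
    [-1, 0, 0, -0.01, 0, 0, 0],
    [-1, 0, 0, -0.015, 0, 0, 0],
    [-1, 0, 0, -0.03, 0, 0, 0],
    [-1, 0, 0, -0.045, 0, 0, 0],
    [-1, 0, 0, -0.05, 0, 0, 0],
    [-1, 0, 0, 0, 0, 0, 0],
    [-1, 0, 0, 0, 0, 0, 0]
  ]
}}

```text
clock: 53.32
tcp_pos: [0.5609, 0.2221, 0.2013]
orientation: [0.0, 0.998, 0.057, -0.0]
wrist_force: [-0.1, 0.1, -3.4]
finger_gap: 0.0376
```

```bash
python3 -c "
from h import *
a,Rt=drop(-.043,.022);plan(a,Rt)"
```

```text
turn [-2.000e-04  4.000e-04 -1.409e+00] deg 80.7 then shift [-0.5234  0.0564  0.1793]
```

{"op": "carry_out", "data": {
  "steps": [
    [-1, 0, 0, 0, 0, 0, -0.157],
    [-1, 0, 0, 0, 0, 0, -0.157],
    [-1, 0, 0, 0, 0, 0, -0.157],
    [-1, 0, 0, 0, 0, 0, -0.157],
    [-1, 0, 0, 0, 0, 0, -0.157],
    [-1, 0, 0, 0, 0, 0, -0.157],
    [-1, 0, 0, 0, 0, 0, -0.157],
    [-1, 0, 0, 0, 0, 0, -0.157],
    [-1, 0, 0, 0, 0, 0, -0.153],
    [-1, -0.0523, 0.0056, 0, 0, 0, 0],
    [-1, -0.0523, 0.0056, 0, 0, 0, 0],
    [-1, -0.0523, 0.0056, 0, 0, 0, 0],
    [-1, -0.0523, 0.0056, 0, 0, 0, 0],
    [-1, -0.0523, 0.0056, 0, 0, 0, 0],
    [-1, -0.0523, 0.0056, 0, 0, 0, 0],
    [-1, -0.0523, 0.0056, 0, 0, 0, 0],
    [-1, -0.0523, 0.0056, 0, 0, 0, 0],
    [-1, -0.0523, 0.0056, 0, 0, 0, 0],
    [-1, -0.0523, 0.0056, 0, 0, 0, 0],
    [-1, 0, 0, 0, 0, 0, 0]
  ]
}}

```text
clock: 55.82
tcp_pos: [0.5908, -0.3065, 0.1981]
orientation: [-0.002, 0.726, 0.688, -0.001]
wrist_force: [-0.6, 0.1, -4.1]
finger_gap: 0.0378
```

{"op": "carry_out", "data": {
  "steps": [
    [-1, 0, 0, 0, 0, 0, 0],
    [-1, 0, 0, 0, 0, 0, 0]
  ]
}}

```text
clock: 56.08
tcp_pos: [0.592, -0.3013, 0.2007]
orientation: [-0.001, 0.723, 0.691, -0.0]
wrist_force: [-0.5, 0.4, -2.3]
finger_gap: 0.0376
```

```bash
python3 -c "
from h import *
s=st()[0];print(s['wrist_force'],s['finger_gap'])
a,Rt=drop(-.043,.022);plan(a,Rt)"
```

```text
[-0.52910773  0.44020508 -2.33781493] 0.03760403972507807
turn [-0.0015 -0.0012  0.0012] deg 0.1 then shift [-0.0021  0.0005  0.1787]
```

{"op": "carry_out", "data": {
  "steps": [
    [-1, 0, 0, 0.05, 0, 0, 0],
    [-1, 0, 0, 0.06, 0, 0, 0],
    [-1, 0, 0, 0.04, 0, 0, 0],
    [-1, 0, 0, 0.015, 0, 0, 0],
    [-1, 0, 0, 0.01, 0, 0, 0],
    [-1, 0, 0, 0.004, 0, 0, 0],
    [-1, 0, 0, 0, 0, 0, 0],
    [0.1, 0, 0, 0, 0, 0, 0],
    [0.1, 0, 0, 0, 0, 0, 0],
    [0.1, 0, 0, 0, 0, 0, 0],
    [0.1, 0, 0, -0.03, 0, 0, 0],
    [0.22, 0, 0, -0.05, 0, 0, 0],
    [0.22, 0, 0, -0.06, 0, 0, 0],
    [0.22, 0, 0, -0.04, 0, 0, 0],
    [0.22, 0, 0, 0, 0, 0, 0]
  ]
}}

```text
clock: 57.95
tcp_pos: [0.5942, -0.3045, 0.2072]
orientation: [0.004, 0.724, 0.69, 0.001]
wrist_force: [0.2, 0.3, -0.3]
finger_gap: 0.0522
```

```bash
python3 chk2.py -.0985
```

```text
[ 0.2  0.3 -0.3] 0.0522
die blob [299, 125, 40, 73, 2512] drawer x,y 0.054 -0.043
die blob [436, 125, 51, 73, 2871] drawer x,y 0.054 0.101
die blob [368, 126, 45, 73, 2629] drawer x,y 0.055 0.029
turn [ 4.6000e-03 -4.0000e-04  1.4091e+00] deg 80.7 then shift [ 0.0946 -0.5255  0.1519]
```

Three dies are in. Now die 0.

{"op": "carry_out", "data": {
  "steps": [
    [0.22, 0, 0, 0, 0, 0, 0.157],
    [0.22, 0, 0, 0, 0, 0, 0.157],
    [0.22, 0, 0, 0, 0, 0, 0.157],
    [0.22, 0, 0, 0, 0, 0, 0.157],
    [0.22, 0, 0, 0, 0, 0, 0.157],
    [0.22, 0, 0, 0, 0, 0, 0.157],
    [0.22, 0, 0, 0, 0, 0, 0.157],
    [0.22, 0, 0, 0, 0, 0, 0.157],
    [0.22, 0, 0, 0, 0, 0, 0.153],
    [0.22, 0.0094, -0.0525, 0, 0, 0, 0],
    [0.22, 0.0094, -0.0525, 0, 0, 0, 0],
    [0.22, 0.0094, -0.0525, 0, 0, 0, 0],
    [0.22, 0.0094, -0.0525, 0, 0, 0, 0],
    [0.22, 0.0094, -0.0525, 0, 0, 0, 0],
    [0.22, 0.0094, -0.0525, 0, 0, 0, 0],
    [0.22, 0.0094, -0.0525, 0, 0, 0, 0],
    [0.22, 0.0094, -0.0525, 0, 0, 0, 0],
    [0.22, 0.0094, -0.0525, 0, 0, 0, 0],
    [0.22, 0.0094, -0.0525, 0, 0, 0, 0],
    [0.22, 0, 0, 0, 0, 0, 0]
  ]
}}

```text
clock: 60.5
tcp_pos: [0.6246, 0.2329, 0.1996]
orientation: [0.0, 0.998, 0.06, -0.002]
wrist_force: [-0.8, -0.3, -0.2]
finger_gap: 0.0521
```

{"op": "carry_out", "data": {
  "steps": [
    [0.22, 0, 0, 0.05, 0, 0, 0],
    [0.22, 0, 0, 0.05, 0, 0, 0],
    [0.22, 0, 0, 0.03, 0, 0, 0],
    [0.22, 0, 0, 0.01, 0, 0, 0],
    [0.22, 0, 0, 0, 0, 0, 0],
    [0.22, 0, 0, 0, 0, 0, 0]
  ]
}}

```text
clock: 61.25
tcp_pos: [0.6272, 0.2293, 0.064]
orientation: [-0.0, 0.998, 0.057, 0.001]
wrist_force: [0.9, 0.6, -0.1]
finger_gap: 0.0522
```

```bash
python3 chk2.py -.0985
```

```text
[ 0.9  0.6 -0.1] 0.0522
turn [-0.0002 -0.0031  0.0001] deg 0.2 then shift [0.0002 0.0005 0.0117]
```

{"op": "carry_out", "data": {
  "steps": [
    [0.22, 0, 0, 0.006, 0, 0, 0],
    [0.22, 0, 0, 0.0055, 0, 0, 0],
    [0.22, 0, 0, 0, 0, 0, 0],
    [-1, 0, 0, 0, 0, 0, 0],
    [-1, 0, 0, 0, 0, 0, 0],
    [-1, 0, 0, 0, 0, 0, 0],
    [-1, 0, 0, 0, 0, 0, 0]
  ]
}}

```text
clock: 62.18
tcp_pos: [0.6267, 0.2296, 0.0527]
orientation: [-0.0, 0.998, 0.057, 0.001]
wrist_force: [-0.8, 0.1, 7.8]
finger_gap: 0.0383
```

{"op": "carry_out", "data": {
  "steps": [
    [-1, 0, 0, -0.01, 0, 0, 0],
    [-1, 0, 0, -0.015, 0, 0, 0],
    [-1, 0, 0, -0.03, 0, 0, 0],
    [-1, 0, 0, -0.045, 0, 0, 0],
    [-1, 0, 0, -0.05, 0, 0, 0],
    [-1, 0, 0, 0, 0, 0, 0],
    [-1, 0, 0, 0, 0, 0, 0]
  ]
}}

```text
clock: 63.05
tcp_pos: [0.625, 0.2292, 0.2002]
orientation: [0.0, 0.998, 0.057, -0.001]
wrist_force: [-0.7, 0.1, -3.4]
finger_gap: 0.0383
```

```bash
python3 -c "
from h import *
a,Rt=drop(-.113,.022);plan(a,Rt)"
```

```text
turn [-1.2000e-03  1.9000e-03 -1.4091e+00] deg 80.7 then shift [-0.6036 -0.0072  0.1782]
```

{"op": "carry_out", "data": {
  "steps": [
    [-1, 0, 0, 0, 0, 0, -0.157],
    [-1, 0, 0, 0, 0, 0, -0.157],
    [-1, 0, 0, 0, 0, 0, -0.157],
    [-1, 0, 0, 0, 0, 0, -0.157],
    [-1, 0, 0, 0, 0, 0, -0.157],
    [-1, 0, 0, 0, 0, 0, -0.157],
    [-1, 0, 0, 0, 0, 0, -0.157],
    [-1, 0, 0, 0, 0, 0, -0.157],
    [-1, 0, 0, 0, 0, 0, -0.153],
    [-1, -0.0549, -0.0007, 0, 0, 0, 0],
    [-1, -0.0549, -0.0007, 0, 0, 0, 0],
    [-1, -0.0549, -0.0007, 0, 0, 0, 0],
    [-1, -0.0549, -0.0007, 0, 0, 0, 0],
    [-1, -0.0549, -0.0007, 0, 0, 0, 0],
    [-1, -0.0549, -0.0007, 0, 0, 0, 0],
    [-1, -0.0549, -0.0007, 0, 0, 0, 0],
    [-1, -0.0549, -0.0007, 0, 0, 0, 0],
    [-1, -0.0549, -0.0007, 0, 0, 0, 0],
    [-1, -0.0549, -0.0007, 0, 0, 0, 0],
    [-1, -0.0549, -0.0007, 0, 0, 0, 0]
  ]
}}

```text
clock: 65.55
tcp_pos: [0.5879, -0.3741, 0.198]
orientation: [-0.003, 0.724, 0.69, -0.0]
wrist_force: [0.4, 0.4, -3.5]
finger_gap: 0.038
```

{"op": "carry_out", "data": {
  "steps": [
    [-1, 0, 0, 0, 0, 0, 0],
    [-1, 0, 0, 0, 0, 0, 0],
    [-1, 0, 0, 0, 0, 0, 0]
  ]
}}

```text
clock: 65.92
tcp_pos: [0.5892, -0.3717, 0.2]
orientation: [-0.001, 0.723, 0.691, -0.0]
wrist_force: [0.3, 0.1, -3.1]
finger_gap: 0.0378
```

```bash
python3 -c "
from h import *
s=st()[0];print(s['wrist_force'],s['finger_gap'])
a,Rt=drop(-.113,.022);plan(a,Rt)"
```

```text
[ 0.32259768  0.10998868 -3.12151094] 0.03779185332950433
turn [-0.0016 -0.0015  0.0013] deg 0.1 then shift [-1.60e-03 -1.00e-04  1.78e-01]
```

{"op": "carry_out", "data": {
  "steps": [
    [-1, 0.002, 0, 0.05, 0, 0, 0],
    [-1, 0, 0, 0.06, 0, 0, 0],
    [-1, 0, 0, 0.04, 0, 0, 0],
    [-1, 0, 0, 0.015, 0, 0, 0],
    [-1, 0, 0, 0.01, 0, 0, 0],
    [-1, 0, 0, 0.004, 0, 0, 0],
    [-1, 0, 0, 0, 0, 0, 0],
    [0.05, 0, 0, 0, 0, 0, 0],
    [0.05, 0, 0, 0, 0, 0, 0],
    [0.05, 0, 0, 0, 0, 0, 0],
    [0.05, 0, 0, -0.03, 0, 0, 0],
    [0.22, 0, 0, -0.05, 0, 0, 0],
    [0.22, 0, 0, -0.06, 0, 0, 0],
    [0.22, 0, 0, -0.04, 0, 0, 0],
    [0.22, 0, 0, 0, 0, 0, 0]
  ]
}}

```text
clock: 67.8
tcp_pos: [0.5913, -0.3733, 0.2069]
orientation: [0.004, 0.724, 0.69, 0.0]
wrist_force: [-0.2, -0.9, 0.3]
finger_gap: 0.0519
```

```bash
python3 chk2.py -.0985; python3 - <<'E'
from h import *
c=cam('wrist');s,p,R=st()
# bar handle and drawer handle
h,sz,b=barfind(c);print('bar handle',h,sz,b)
g=cv2.cvtColor(c['color'],cv2.COLOR_RGB2GRAY)
print('drawer front expected row',proj(c,[*(DC-DX*.02),.068]),'handle',proj(c,[*(DC-DX*.06),.052]))
E
```

```text
[-0.2 -0.9  0.3] 0.0519
die blob [365, 125, 44, 73, 2640] drawer x,y 0.054 -0.044
die blob [508, 125, 50, 73, 2654] drawer x,y 0.054 0.103
die blob [300, 126, 40, 73, 2492] drawer x,y 0.055 -0.112
die blob [436, 126, 47, 72, 2605] drawer x,y 0.055 0.029
turn [ 0.0048 -0.      1.4091] deg 80.7 then shift [ 0.1052 -0.5934  0.1515]
bar handle [ 0.43992755 -0.12559229] (24.248748779296875, 101.08016967773438) [ 0.1408921 -0.9900249]
drawer front expected row [447.89430257  79.68379313] handle [445.75486788  32.741769  ]
```

All four dies are in the drawer at x = 54 mm and y = -112, -44, 29 and 103 mm. The bar's middle is over the mat. Now I'll close the drawer by pushing its handle with the fingers shut.

```bash
python3 -c "
from h import *
plan([*(DC-DX*.1),.024],Rbar(-DX))"
```

```text
turn [ 0.0005  0.0007 -0.0004] deg 0.1 then shift [ 0.1115 -0.1724  0.1779]
```

{"op": "carry_out", "data": {
  "steps": [
    [-1, 0.028, -0.0431, 0, 0, 0, 0],
    [-1, 0.028, -0.0431, 0, 0, 0, 0],
    [-1, 0.028, -0.0431, 0, 0, 0, 0],
    [-1, 0.0275, -0.0431, 0, 0, 0, 0],
    [-1, 0, 0, 0, 0, 0, 0],
    [-1, 0, 0, 0.05, 0, 0, 0],
    [-1, 0, 0, 0.05, 0, 0, 0],
    [-1, 0, 0, 0.05, 0, 0, 0],
    [-1, 0, 0, 0.026, 0, 0, 0],
    [-1, 0, 0, 0, 0, 0, 0]
  ]
}}

```text
clock: 69.15
tcp_pos: [0.4207, -0.2504, 0.0228]
orientation: [-0.003, 0.724, 0.69, -0.0]
wrist_force: [0.3, 0.2, 0.9]
finger_gap: -0.0002
```

{"op": "carry_out", "data": {
  "steps": [
    [-1, 0, 0.01, 0, 0, 0, 0],
    [-1, 0, 0.01, 0, 0, 0, 0],
    [-1, 0, 0.01, 0, 0, 0, 0],
    [-1, 0, 0.01, 0, 0, 0, 0],
    [-1, 0, 0.01, 0, 0, 0, 0],
    [-1, 0, 0.01, 0, 0, 0, 0],
    [-1, 0, 0.01, 0, 0, 0, 0],
    [-1, 0, 0.01, 0, 0, 0, 0]
  ]
}}

```text
clock: 70.15
tcp_pos: [0.5032, -0.2558, 0.0259]
orientation: [0.0, 0.724, 0.69, -0.0]
wrist_force: [-2.1, -1.0, 0.9]
finger_gap: 0.0002
```

{"op": "carry_out", "data": {
  "steps": [
    [-1, 0, 0.01, 0, 0, 0, 0],
    [-1, 0, 0.01, 0, 0, 0, 0],
    [-1, 0, 0.01, 0, 0, 0, 0],
    [-1, 0, 0.01, 0, 0, 0, 0],
    [-1, 0, 0.01, 0, 0, 0, 0],
    [-1, 0, 0.01, 0, 0, 0, 0],
    [-1, 0, 0, 0, 0, 0, 0]
  ]
}}

```text
clock: 71.03
tcp_pos: [0.5637, -0.2585, 0.0259]
orientation: [0.0, 0.724, 0.69, 0.0]
wrist_force: [0.3, 0.1, 0.4]
finger_gap: -0.0001
```

{"op": "carry_out", "data": {
  "steps": [
    [-1, 0, 0.006, 0, 0, 0, 0],
    [-1, 0, 0.006, 0, 0, 0, 0],
    [-1, 0, 0, 0, 0, 0, 0]
  ]
}}

```text
clock: 71.4
tcp_pos: [0.5752, -0.2592, 0.026]
orientation: [0.0, 0.724, 0.69, 0.0]
wrist_force: [-0.6, -0.2, -0.1]
finger_gap: 0.0001
```

{"op": "carry_out", "data": {
  "steps": [
    [-1, 0, 0.005, 0, 0, 0, 0],
    [-1, 0, 0.005, 0, 0, 0, 0],
    [-1, 0, 0, 0, 0, 0, 0]
  ]
}}

```text
clock: 71.78
tcp_pos: [0.5809, -0.2593, 0.0257]
orientation: [-0.003, 0.724, 0.69, -0.003]
wrist_force: [-10.7, 0.0, 7.4]
finger_gap: 0.0004
```

{"op": "carry_out", "data": {
  "steps": [
    [-1, 0, 0.003, 0, 0, 0, 0],
    [-1, 0, 0, 0, 0, 0, 0],
    [-1, 0, 0, 0, 0, 0, 0]
  ]
}}

```text
clock: 72.15
tcp_pos: [0.5809, -0.2593, 0.0256]
orientation: [-0.004, 0.724, 0.689, -0.004]
wrist_force: [-18.8, -0.5, 12.0]
finger_gap: 0.0
```

{"op": "carry_out", "data": {
  "steps": [
    [-1, 0, -0.03, 0, 0, 0, 0],
    [-1, 0, -0.05, 0, 0, 0, 0],
    [-1, 0, -0.05, 0, 0, 0, 0],
    [-1, 0, 0, -0.06, 0, 0, 0],
    [-1, 0, 0, -0.06, 0, 0, 0],
    [-1, 0, 0, -0.06, 0, 0, 0],
    [-1, 0, 0, 0, 0, 0, 0],
    [-1, 0, 0, 0, 0, 0, 0]
  ]
}}

```text
clock: 73.15
tcp_pos: [0.4579, -0.2536, 0.2061]
orientation: [0.001, 0.724, 0.69, 0.0]
wrist_force: [-0.4, -0.7, -1.4]
finger_gap: -0.0002
```

```bash
python3 - <<'E'
from h import *
s,p,R=st();print(p,s['wrist_force'])
c=cam('scene','s20.png');t=cam('top','t20.png');w=cam('wrist','w20.png')
for n,c,x in (('scene',c,0),('top',t,372)):
    hsv=cv2.cvtColor(c['color'],cv2.COLOR_RGB2HSV);m=cv2.inRange(hsv,(8,60,90),(26,255,255))
    k,l,S,ce=cv2.connectedComponentsWithStats(m)
    print(n,[(S[i].tolist(),ce[i].round(0).tolist()) for i in range(1,k) if S[i,4]>60])
print(barfind(w))
g=cv2.cvtColor(t['color'],cv2.COLOR_RGB2GRAY);print(g[160:215,400].tolist(),g[160:215,460].tolist())
# expected rows: cabinet top front edge z=.09, shut front face
for d in (.12,.13,.14): print(d,proj(t,[*(DC+DX*d+DY*.05),.09]))
E
```

```text
[ 0.45793704 -0.25363267  0.20614746] [-0.41751861 -0.658244   -1.43525394]
scene [([20, 0, 192, 107, 7323], [131.0, 39.0]), ([173, 0, 42, 40, 1146], [195.0, 17.0]), ([246, 0, 80, 14, 932], [289.0, 6.0]), ([344, 0, 158, 106, 7944], [420.0, 40.0]), ([492, 0, 148, 248, 8202], [553.0, 100.0]), ([599, 0, 10, 23, 94], [605.0, 12.0]), ([617, 0, 14, 12, 119], [623.0, 5.0]), ([574, 23, 34, 73, 511], [591.0, 63.0]), ([300, 40, 35, 39, 702], [320.0, 57.0]), ([312, 79, 18, 12, 88], [319.0, 86.0]), ([216, 89, 16, 16, 155], [224.0, 95.0]), ([300, 94, 51, 42, 1031], [327.0, 114.0]), ([295, 104, 10, 20, 61], [300.0, 115.0]), ([241, 177, 32, 10, 258], [257.0, 181.0]), ([413, 191, 20, 13, 138], [422.0, 196.0]), ([37, 316, 488, 84, 10531], [246.0, 377.0]), ([30, 321, 15, 17, 74], [36.0, 328.0]), ([0, 341, 42, 59, 979], [14.0, 380.0])]
top [([388, 185, 188, 215, 16023], [484.0, 308.0]), ([458, 199, 40, 40, 553], [477.0, 215.0]), ([372, 228, 31, 11, 228], [387.0, 233.0]), ([49, 239, 16, 15, 139], [56.0, 246.0]), ([47, 267, 12, 24, 191], [52.0, 278.0]), ([339, 332, 23, 9, 142], [350.0, 335.0]), ([280, 349, 95, 51, 2481], [329.0, 382.0]), ([375, 355, 8, 21, 90], [379.0, 366.0])]
(array([ 0.43964462, -0.12685088]), (26.509939193725586, 98.82872772216797), array([ 0.16125277, -0.9869132 ], dtype=float32))
[104, 103, 105, 106, 107, 104, 96, 78, 82, 99, 105, 100, 72, 48, 45, 56, 80, 94, 112, 139, 155, 157, 158, 157, 157, 155, 154, 156, 153, 152, 155, 156, 156, 158, 157, 157, 156, 156, 155, 153, 150, 151, 153, 155, 155, 157, 155, 156, 155, 153, 153, 153, 155, 155, 155] [112, 111, 111, 112, 114, 114, 113, 114, 114, 111, 108, 92, 85, 96, 108, 111, 98, 68, 45, 48, 64, 82, 92, 111, 137, 151, 154, 153, 155, 153, 152, 152, 151, 152, 154, 153, 154, 151, 153, 153, 153, 148, 152, 148, 147, 150, 151, 153, 150, 129, 87, 48, 39, 50, 64]
0.12 [417.42090513 169.72587268]
0.13 [417.52005811 166.72022459]
0.14 [417.6190567  163.71925675]
```

```bash
python3 - <<'E'
from h import *
w=cam('top');hsv=cv2.cvtColor(w['color'],cv2.COLOR_RGB2HSV)
big=cv2.resize(w['color'],None,fx=1,fy=1)
P=np.array([proj(w,[*(DC+DX*a+DY*b),.068]) for a,b in ((.0,.0),(.0,.15),(.16,.15),(.16,0.))]).astype(np.int32)
M=np.zeros((400,640),np.uint8);cv2.fillPoly(M,[P],255)
print('wood px',int(((cv2.inRange(hsv,(6,70,60),(26,255,255))&M)>0).sum()),P.tolist())
h=np.array([.4397,-.1265])+.05*np.array([-.15,.989])-np.array([.421,-.037]);my=np.array([-.138,.99]);print('bar in mat x,y',h@[my[1],-my[0]],h@my)
env.hand_in();print(env.get_state()['clock'])
E
```

```text
wood px 0 [[429, 207], [384, 204], [386, 157], [431, 159]]
bar in mat x,y 0.005561099999999986 -0.041195100000000005
the job is handed in; nothing more can be done
the job is handed in; nothing more can be done
```

I levered all four dies loose with the pry bar over the rail and put the bar back on its mat. I then lifted each die into the drawer, pushed the drawer shut by its handle and handed the job in. The clock read about 73 s at the last move.

**Last checks:**
- **Dies:** just before closing, all four lay in the drawer, centred about 54 mm behind its front wall, at y = -112, -44, +29 and +103 mm. I have not seen them since it closed.
- **Drawer:** it stopped hard at about 19 N, and the top view shows no wood at the cabinet seam on the half I checked. I had no direct reading of the drawer joint.
- **Bar:** its middle is about (+6, -41) mm from the mat centre, within the limits. That is about 35 mm from where I set it down, so it was probably knocked aside. Its handle end overhangs the mat slightly.
- **Raised lugs:** I judged the 6 mm lift only from camera pixels, at roughly 8–10 mm per lug. All four dies stood tilted and held.

**What disagreed:**
- **Fingertips:** they stand about 12 mm behind the reported TCP, not 19 mm ahead. The first grasp of the bar missed because of this.
- **Force:** finding that offset meant pressing on the bar's handle with up to about 75 N at the wrist, under the 120 N limit. The fingertips pressed there, so I took the 40 N limit on the arm and gripper body as not reached.
- **Left-alone items:** I never went close to the last, pliers or saucer, but I did not measure their positions at the end.

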